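# Fence the griddle with batter rails from the revolving stand

### The job

Get the griddle ready for pouring: put the scraper that was left on it down flat in the middle of the long tray, lying along the tray. Turn the revolving stand to bring each batter rail on it to the open front of the splash guard, and lay every rail the stand holds beside the griddle plate, grip tab up, flush against one of its edges and centred on that edge: long rails along the two long edges, short rails along the two short edges, one rail to an edge. Leave the other things on the counter where they stand.

Things in the scene. Friction and masses are not known exactly. Their poses are not given: they have to be found in the camera images.
- griddle: Fixed heavy iron griddle plate 150 (own x) x 190 (y) mm, 18 mm thick, standing on the counter on a paper-thin steel sheet (250 x 290 mm, flush with the counter). Long edges: at x = +-75 mm; short edges: at y = +-95 mm. Rails rest on the counter against the plate's upright edge. Origin: centre of the plate's underside, on the counter.
- guard: Fixed clear splash guard and foot of the revolving stand. Origin on the stand's axis, at counter level; its open front faces the robot, along own -x. Over the front pocket and the knob it is open above.
- guard_sheet (a point): Middle of the guard's back sheet. Flat clear sheets, 104 to 108 mm above the counter, cover the left and right pockets (guard's y 88 to 145 mm either side, x -60 to 135 mm) and the back one (x 88 to 135 mm). Thin posts at x 121, y +-123 mm.
- stand: Revolving wooden stand, 320 mm across, top surface 30 mm above the counter. Turns either way without end about the vertical axis through its origin (counter level), with light friction (0.06 N m); stays where left. Pockets with 12 mm lips, centred 120 mm from the axis towards own -x (rail_long1), -y (rail_short1), +x (rail_long2), +y (rail_short2); each rail lies tangentially.
- knob (a point): Centre of the stand's knob, 91 mm above the counter on the axis: a square wooden block 28 x 28 mm, sides along the stand's own x and y, from 70 to 112 mm above the counter. It turns the stand.
- scraper: Griddle scraper, 190 mm long, lying flat: green handle 110 x 24 x 22 mm high over own x from -95 to +15 mm, blade 60 mm wide and 4 mm thick over x from 40 to 95 mm. Origin: middle of its length, on its underside. Starts on the griddle plate.
- tray: Fixed open aluminium tray for the scraper, 230 (own x) x 96 (y) mm outside, walls 4 mm thick and 22 mm high, floor about 4 mm thick. Origin: centre of its underside on the counter.
- rail_long1: Stainless batter rail: bar 180 mm long (own x), 30 wide (y), 22 high, with an upright grip tab on top at mid-length, 50 mm long (x), 12 thick (y), from 22 to 60 mm above the underside. Origin: centre of the bar's underside. Long rail. Starts in its pocket on the revolving stand; may be absent (None from the start).
- rail_short1: Stainless batter rail: bar 130 mm long (own x), 30 wide (y), 22 high, with an upright grip tab on top at mid-length, 50 mm long (x), 12 thick (y), from 22 to 60 mm above the underside. Origin: centre of the bar's underside. Short rail. Starts in its pocket on the revolving stand; may be absent (None from the start).
- rail_long2: Stainless batter rail: bar 180 mm long (own x), 30 wide (y), 22 high, with an upright grip tab on top at mid-length, 50 mm long (x), 12 thick (y), from 22 to 60 mm above the underside. Origin: centre of the bar's underside. Long rail. Starts in its pocket on the revolving stand; may be absent (None from the start).
- rail_short2: Stainless batter rail: bar 130 mm long (own x), 30 wide (y), 22 high, with an upright grip tab on top at mid-length, 50 mm long (x), 12 thick (y), from 22 to 60 mm above the underside. Origin: centre of the bar's underside. Short rail. Starts in its pocket on the revolving stand; may be absent (None from the start).
- sauce_bottle: Bystander, to be left alone: amber sauce bottle, 170 mm tall.
- jar: Bystander, to be left alone: glass jar, 100 mm tall.
- bowl: Bystander, to be left alone: white bowl, 120 mm wide.
- saucer: Bystander, to be left alone: white saucer, 100 mm wide, 15 mm high.
- can: Bystander, to be left alone: drinks can, 110 mm tall.
- mug: Bystander, to be left alone: mug, 90 mm tall.
- brush: Bystander, to be left alone: brush lying flat.
Not all that is in view belongs to the job. Leave any purple look-alike of the rail_short2 alone.

How it is judged:
At the end, for the whole second after the job is handed in: Scraper flat in the tray, lengthwise, within 30 mm of its centre each way. Every rail present rests upright on the counter at an edge of its length: within 3 mm of the edge, parallel within 0.03 rad, centred within 15 mm, at rest (x of scraper in the frame of tray between -0.03 and 0.03 m and y of scraper in the frame of tray between -0.03 and 0.03 m and z of scraper in the frame of tray below 0.014 m and angle between the x axis of scraper and the x axis of tray, either way round below 0.35 rad and angle between scraper's own z axis and vertical below 0.15 rad and linear speed of each of scraper, rail_long1, rail_short1, rail_long2, rail_short2 below 0.02 m/s and (x of rail_long1 in the frame of griddle between 0.087 and 0.093 m or x of rail_long1 in the frame of griddle between -0.093 and -0.087 m) and y of rail_long1 in the frame of griddle between -0.015 and 0.015 m and z of rail_long1 in the frame of griddle between -0.004 and 0.004 m and angle between the x axis of each of rail_long1, rail_long2 and the y axis of griddle, either way round below 0.03 rad and angle between each of rail_long1, rail_short1, rail_long2, rail_short2's own z axis and vertical below 0.06 rad and (y of rail_short1 in the frame of griddle between 0.107 and 0.113 m or y of rail_short1 in the frame of griddle between -0.113 and -0.107 m) and x of rail_short1 in the frame of griddle between -0.015 and 0.015 m and z of rail_short1 in the frame of griddle between -0.004 and 0.004 m and angle between the x axis of each of rail_short1, rail_short2 and the x axis of griddle, either way round below 0.03 rad and (x of rail_long2 in the frame of griddle between 0.087 and 0.093 m or x of rail_long2 in the frame of griddle between -0.093 and -0.087 m) and y of rail_long2 in the frame of griddle between -0.015 and 0.015 m and z of rail_long2 in the frame of griddle between -0.004 and 0.004 m and (y of rail_short2 in the frame of griddle between 0.107 and 0.113 m or y of rail_short2 in the frame of griddle between -0.113 and -0.107 m) and x of rail_short2 in the frame of griddle between -0.015 and 0.015 m and z of rail_short2 in the frame of griddle between -0.004 and 0.004 m); the robot touches nothing.
It fails at once if a bystander on the counter was shoved more than 40 mm or knocked over (distance of any of sauce_bottle, jar, bowl, saucer, can, mug, brush from where it was at the start of the episode above 0.04 m or angle between any of sauce_bottle, jar, bowl, saucer, can, mug's own z axis and vertical above 0.6 rad).
Of rail_long1, rail_short1, rail_long2, rail_short2 only 2 to 3 are there at a start; the rules pass over those that are not, and their reading is None.
At some moment in a run one of scraper, rail_long1, rail_short1, rail_long2, rail_short2 may be knocked a few centimetres aside while the robot is not near it.
Once in a run the grip may slacken for a moment while it holds something.
It also fails if it takes over 210 s, if anything falls off the work surface, if the arm or the gripper's body presses on something with over 40 N, if the wrist force passes 120 N, or if a joint passes its speed limit or range.

### The arm

A 7-joint arm with a two-finger parallel gripper is mounted at the origin on the work surface. World frame = base frame: x ahead of the robot, y to its left, z up, the work surface at z = 0. Lengths are in m, angles in rad, forces in N, time in s.
With the tool pointing down it reaches from about 0.4 to 0.875 m from the base axis. Payload 19.3 kg.
Tool frame: the origin (TCP) lies midway between the tips of the shut fingers; the grasp point (between the pads) lies bot.tcp_to_grasp behind it (bot.tcp_to_grasp is the distance from the TCP to the grasp point, in m); z points along the fingers, y is the line along which they close (so a half turn about z gives the same grasp; the last joint's range is limited). The gripper opens to 85 mm and grips with 20 to 120 N. Pads are 22 mm wide; open, the fingers measure 114 mm over their backs; the gripper's body (76 mm by 85 mm) begins 54 mm behind the grasp point. The pads swing forward as they close: fully open they stand 13 mm farther back than shut.
Start: joints at [-1.174, 0.521, -0.036, 1.599, 0.021, 1.021, -0.113], TCP at [0.281, 0.558, 0.194] pointing down, gripper open.
Joint ranges: [-2.91, 2.91], [-0.3, 2.13], [-1.5, 1.42], [0.17, 2.43], [-1.26, 4.41], [0.16, 1.93], [-2.52, 2.52]. Speed limits (rad/s): [1.89, 1.89, 2.39, 2.39, 3.01, 3.01, 3.01].

### API

Orientations are given as [roll, pitch, yaw] about the fixed x, y, z axes, in that order (R = Rz(yaw) Ry(pitch) Rx(roll)).
In Python, from workcell import observe, imaging, bot gives the robot as it stands.
- The arm moves only by the tool send_rows, never from a script. Its argument "plan" is text: rows parted by semicolons, each of 7 numbers parted by spaces: the shift along the tool's x, y, z in m, then the turn, a rotation vector about the tool's x, y, z in degrees, then the finger opening in m, from 0 to 0.0854. In form: dx dy dz rx ry rz claw; .... A call has 1 to 10 rows; each row is the pose to reach, as a shift and turn from the pose commanded when the call began, along the tool's axes at that moment; what a row does not reach only later rows make up. A row lasts 1/12 s, in which the tool goes at most 41.7 mm and 7.16 degrees, less where a joint would pass 70% of its speed; a pose out of reach is approached as far as the arm can. A call with a gripper value outside its range is refused whole. The fingers move at their own pace and stop on an object; "grip_force" is the grip in N (left out, the last holds). Time passes only in rows, so rows that repeat a pose let the fingers close. It gives the time, the measured TCP pose, the force, the opening and the grip force at its end, in the units of the state.
- observe(): the state, without advancing time (a new reading comes with each control period).
- imaging.grab_frame(name): name is "scene" or "top" or "wrist"; returns a dict with "color" (384x512x3 uint8, red, green, blue), "fx", "fy", "cx", "cy" (pixels), "dist_coeffs" ([k1, k2, p1, p2, k3] as OpenCV has them; the pictures are not rectified), "eye" and "orientation" of the camera in the world; the wrist camera has in their place "tool_from_camera" (4x4, takes a point from camera to tool coordinates, whose origin is the TCP and whose axes are the flange's). Camera axes: x right, y down, z forward; pixel columns grow to the right and rows downward; lengths in m; the calibration is good to about 2 mm. A picture is of the moment at which its call begins: read the wrist's pose just before it. There is no depth.
- bot.job_done(): hands the job in; it is judged then, once.
The state is a dict: "clock": time; "qpos": joint angles; "qd": joint speeds; "joint_efforts": joint torques, N m; "position": TCP position; "tool_rot": TCP orientation; "force": force on the tool from outside, world axes, zero at the start; "moment": the same for the moment, N m; "grip_width": finger opening in m; "finger_force": force on a finger pad.
Only numpy, scipy, OpenCV 4.12 (cv2) and the standard library are available. Lean on these libraries where they do the work, as an engineer would, in place of code of your own. Each camera call takes 0.05 s, during which the arm holds its last target. There are 200 camera calls.

## Working session

There is one attempt and no reset: what is moved stays moved. The work goes in short steps, Python scripts to look and compute and a tool call to move; the robot and the scene stay as the last step left them, time stands still between calls to the robot, and variables do not carry over. Pictures are saved under pics/ and viewed, at most 14 in all, crops included, and the job is handed in when it is done.

Besides the shell and the picture viewer there is one more tool, called by a JSON object that holds its "api" and its "payload". send_rows: Moves the arm, as the interface text tells. Its arguments: {"type":"object","properties":{"plan":{"type":"string"},"grip_force":{"type":"number"}},"required":["plan"]}

```bash
ls; mkdir -p pics
cat > h.py <<'E'
import numpy as np,cv2
from scipy.spatial.transform import Rotation as R
from workcell import observe,imaging,bot
E
python3 - <<'E'
from h import *
s=observe();print(s,bot.tcp_to_grasp)
for n in("top","scene","wrist"):
    f=imaging.grab_frame(n);np.save(f"pics/{n}0.npy",f,allow_pickle=True)
    cv2.imwrite(f"pics/{n}0.png",f["color"][:,:,::-1])
    print({k:v for k,v in f.items() if k!="color"})
a=cv2.imread("pics/top0.png");cv2.imwrite("pics/top0b.png",cv2.resize(a,(800,600)))
E
```

```text
pics
{'clock': 0.0, 'qpos': array([-1.17421777,  0.52201485, -0.03632287,  1.59998679,  0.021236  ,
        1.02109104, -0.11280907]), 'qd': array([-4.44050878e-04, -6.43188748e-04,  2.49316934e-03,  1.41347644e-03,
       -5.54388369e-04,  6.72337517e-05,  1.13995482e-03]), 'joint_efforts': array([-1.75703855e-03, -9.27100754e+01,  1.97935089e+00, -3.69936204e+01,
        1.78254145e-02,  8.22803500e-03,  6.67732451e-06]), 'position': array([0.28113983, 0.55778862, 0.19393289]), 'tool_rot': array([-3.14048403e+00,  1.11644662e-04,  2.67480963e+00]), 'force': array([-0.47609171, -0.73151504,  0.10838081]), 'moment': array([ 0.03937151, -0.00519577,  0.00068094]), 'finger_force': 0.0, 'grip_width': 0.08533989990748636} 0.0187
{'fx': 401.56324899101224, 'fy': 401.56324899101224, 'cx': 245.8268287553513, 'cy': 195.29264316132128, 'dist_coeffs': array([-0.13828641,  0.        ,  0.        ,  0.        ,  0.        ]), 'eye': array([ 0.43146725, -0.01627651,  1.61222409]), 'orientation': array([-3.11133576,  0.0148637 , -1.59456911])}
{'fx': 474.5182857697982, 'fy': 474.5182857697982, 'cx': 250.95725458292344, 'cy': 187.90941046812483, 'dist_coeffs': array([-0.00334492,  0.        ,  0.        ,  0.        ,  0.        ]), 'eye': array([1.07869958, 0.87159255, 1.40786552]), 'orientation': array([-2.45498447,  0.01795101,  2.52448342])}
{'fx': 329.22345687943783, 'fy': 329.22345687943783, 'cx': 259.34883069742864, 'cy': 189.88448999300655, 'dist_coeffs': array([-0.07116198,  0.        ,  0.        ,  0.        ,  0.        ]), 'tool_from_camera': array([[-8.36684542e-06, -9.49492916e-01, -3.13788469e-01,
         8.10757113e-02],
       [ 9.99999978e-01, -7.31593782e-05,  1.94709087e-04,
         3.50598390e-04],
       [-2.07831468e-04, -3.13788460e-01,  9.49492896e-01,
        -1.79856282e-01],
       [ 0.00000000e+00,  0.00000000e+00,  0.00000000e+00,
         1.00000000e+00]])}
```

View pics/top0b.png

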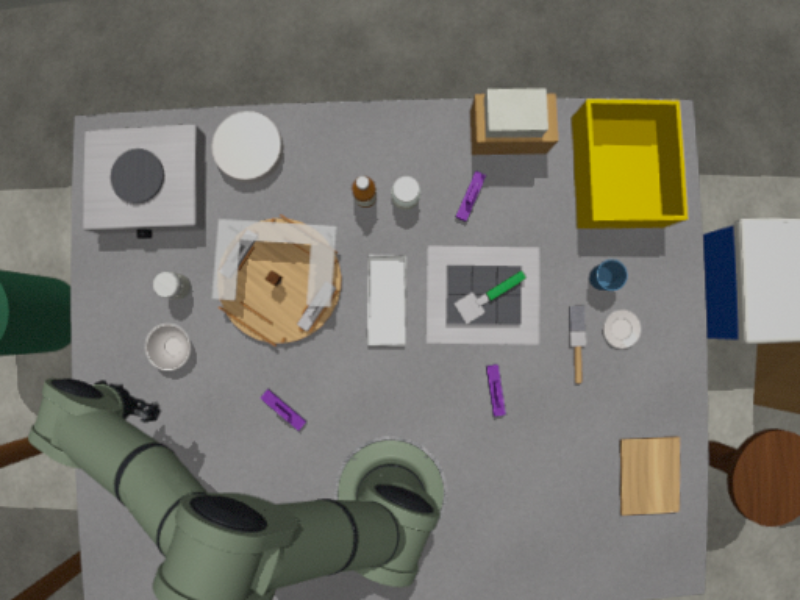

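View pics/scene0.png

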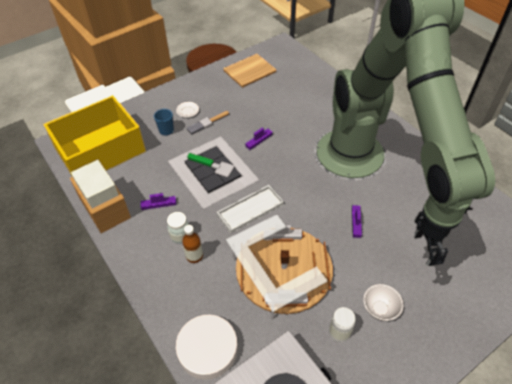

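Top view (800x600 scale): stand around (275,280) with knob, rails at about (238,250) and (316,305); tray at (386,300); griddle at (484,295) with green-handled scraper on it; purple decoys at (283,410), (496,390), (470,197).

```bash
cat >> h.py <<'E'
class Cam:
    def __init__(s,name,f=None):
        st=observe() if name=="wrist" else None
        f=f or imaging.grab_frame(name); s.img=f["color"]
        s.K=np.array([[f["fx"],0,f["cx"]],[0,f["fy"],f["cy"]],[0,0,1]]);s.d=np.array(f["dist_coeffs"])
        if name=="wrist":
            T=np.eye(4);T[:3,:3]=R.from_euler("xyz",st["tool_rot"]).as_matrix();T[:3,3]=st["position"]
            T=T@f["tool_from_camera"];s.R=T[:3,:3];s.e=T[:3,3]
        else: s.R=R.from_euler("xyz",f["orientation"]).as_matrix();s.e=np.array(f["eye"])
    def pl(s,px,z):
        u=cv2.undistortPoints(np.asarray(px,float).reshape(-1,1,2),s.K,s.d)[:,0]
        r=np.c_[u,np.ones(len(u))]@s.R.T
        return (s.e+r*((z-s.e[2])/r[:,2])[:,None])[:,:2]
    def pr(s,X):
        X=(np.atleast_2d(X)-s.e)@s.R
        return cv2.projectPoints(X,np.zeros(3),np.zeros(3),s.K,s.d)[0][:,0]
    def up(s,box,z,res):  # ortho rectified view: box x0,x1,y0,y1 ; rows=-x, cols=-y
        x=np.arange(box[1],box[0],-res);y=np.arange(box[3],box[2],-res)
        g=np.stack(np.meshgrid(x,y,indexing="ij"),-1).reshape(-1,2)
        p=s.pr(np.c_[g,np.full(len(g),z)]).astype(np.float32).reshape(len(x),len(y),2)
        return cv2.remap(s.img,p[...,0],p[...,1],cv2.INTER_CUBIC)
def big(mask,n=1):
    c,_=cv2.findContours(mask.astype(np.uint8),cv2.RETR_EXTERNAL,cv2.CHAIN_APPROX_NONE)
    return sorted(c,key=cv2.contourArea)[::-1][:n]
E
python3 - <<'E'
from h import *
f=np.load("pics/top0.npy",allow_pickle=True).item();c=Cam("top",f)
g=np.load("pics/scene0.npy",allow_pickle=True).item();d=Cam("scene",g)
p=c.pl([(275*.64,280*.64),(386*.64,300*.64),(484*.64,295*.64)],0.02);print(p)
x,y=p[0]
a=c.up((x-.2,x+.2,y-.2,y+.2),.05,.001);b=d.up((x-.2,x+.2,y-.2,y+.2),.05,.001)
cv2.imwrite("pics/st.png",np.hstack([a,b])[:,:,::-1])
x0,x1,y0,y1=.35,.75,-.35,.15
a=c.up((x0,x1,y0,y1),.01,.00125);b=d.up((x0,x1,y0,y1),.01,.00125)
cv2.imwrite("pics/gr.png",np.hstack([a,b])[:,:,::-1])
E
```

```text
[[ 0.55136463  0.28398463]
 [ 0.49316345  0.00111533]
 [ 0.49986411 -0.24840015]]
```

View pics/st.png

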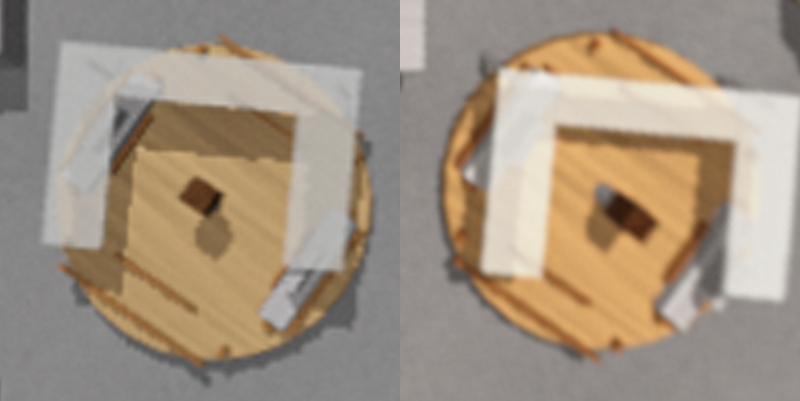

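View pics/gr.png

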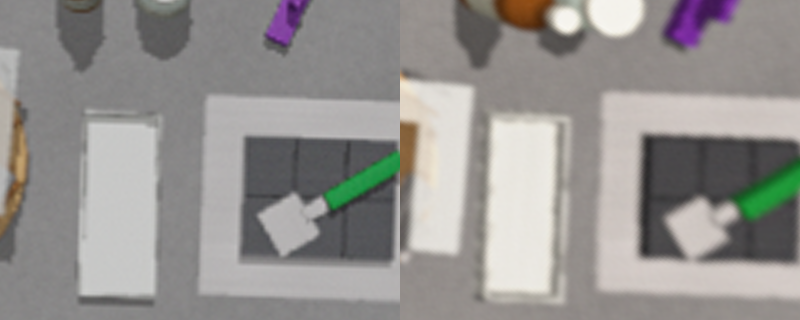

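The ortho views show the stand with two short rails (back-left ~(110,130) and front-right ~(305,285) px), the other two (longer) pockets empty; tray lies along world x, griddle long edges face ±x world.

```bash
cat >> h.py <<'E'
def go(x,y,z,yaw_deg):
    """print tool-frame shift (m) and turn (deg) from the present pose to a tool-down pose; yaw of tool y-axis line mod 180"""
    s=observe();R0=R.from_euler("xyz",s["tool_rot"])
    best=None
    for k in(-2,-1,0,1,2):
        R1=R.from_euler("xyz",[np.pi,0,np.radians(yaw_deg+180*k)])
        r=np.degrees((R0.inv()*R1).as_rotvec())
        if best is None or np.linalg.norm(r)<np.linalg.norm(best):best=r
    d=R0.inv().apply(np.array([x,y,z])-s["position"])
    print("shift",d.round(4),"turn",best.round(2),"rows",np.linalg.norm(d)/.0417,np.linalg.norm(best)/7.16,"q7",s["qpos"][6].round(2))
E
cat > m.py <<'E'
from h import *
def rect(c,box,z,fn,res=.001):
    o=c.up(box,z,res);m=fn(cv2.cvtColor(o,cv2.COLOR_RGB2HSV).astype(int))
    m=cv2.morphologyEx(m.astype(np.uint8),cv2.MORPH_OPEN,np.ones((3,3)))
    k=big(m)[0];(u,v),(w,h),a=cv2.minAreaRect(k);
    if w<h:w,h,a=h,w,a+90
    # long axis dir in image (cos a, sin a): world dy=-cos, dx=-sin
    yaw=np.degrees(np.arctan2(-np.cos(np.radians(a)),-np.sin(np.radians(a))))
    return [round(t,4) for t in(box[1]-v*res,box[3]-u*res,w*res,h*res)]+[round((yaw+90)%180-90,2)]
E
python3 - <<'E'
from m import *
for n in("top","scene"):
    c=Cam(n,np.load(f"pics/{n}0.npy",allow_pickle=True).item())
    o=c.up((.3,.7,-.45,.1),0,.005)[::8,::10];h=cv2.cvtColor(o,cv2.COLOR_RGB2HSV)
    print(h[...,2])
    B=(.33,.68,-.45,-.08)
    print(n,"sheet",rect(c,B,0,lambda h:(h[...,2]>150)&(h[...,1]<40)))
    print("plate",rect(c,B,.018,lambda h:(h[...,2]<105)&(h[...,1]<60)))
    print("green",rect(c,B,.038,lambda h:(abs(h[...,0]-65)<15)&(h[...,1]>120)))
    print("tray",rect(c,(.33,.68,-.08,.07),.004,lambda h:h[...,2]>190))
    print("knob",rect(c,(.47,.65,.2,.37),.112,lambda h:(h[...,2]<105)&(h[...,1]>90)))
E
```

```text
[[136  94 134  93 135 133 104 137 136 134 134]
 [134 123 134 135 133 135 134 137 136 132 133]
 [133 132 130 133 131 180 184 184 182 178 138]
 [132 142 200 153 132 179 127 163 181 181 139]
 [133 162 200 147 135 175  88  88  88 137 136]
 [135 162 200 132 140 170 121 187  58 182 134]
 [134 187 199 132 153 153 180 126  89 186 134]
 [135 182 199 137 160 172 156 145 140 179 137]
 [136 130 146 137 141 154 165 175 177 178 134]
 [137 138 137 133 132 131 134 134 138 135 135]]
top sheet [0.5024, -0.2482, 0.2946, 0.254, np.float64(87.82)]
plate [0.5025, -0.2474, 0.188, 0.1458, np.float64(88.53)]
green [0.523, -0.3005, 0.1068, 0.0256, np.float64(-59.53)]
tray [0.4892, 0.0035, 0.2132, 0.0923, np.float64(-0.53)]
knob [0.5495, 0.2694, 0.0342, 0.0266, np.float64(52.7)]
[[148  88 145  85 145 142 113 148 151 148 147]
 [149 128 144 145 145 145 145 149 148 142 143]
 [226 152 141 144 144 204 209 206 201 195 167]
 [221 144 232 208 145 202 168 186 200 206 175]
 [235 148 233 194 147 200  73  75  59  89 174]
 [227 141 234 177 152 194  65  62 133  96 164]
 [225 139 234 175 161 196 194 198  68  81 156]
 [146 136 234 162 161 205 168 127 116 108 155]
 [148 134 198 154 148 174 188 196 205 208 150]
 [149 148 148 143 144 142 143 145 150 151 149]]
scene sheet [0.5003, -0.2593, 0.3226, 0.2658, np.float64(87.05)]
plate [0.5055, -0.2433, 0.1972, 0.1501, np.float64(87.78)]
green [0.5267, -0.2983, 0.107, 0.0369, np.float64(-59.89)]
tray [0.4915, -0.0042, 0.2237, 0.0843, np.float64(-1.91)]
knob [0.5597, 0.2849, 0.047, 0.0263, np.float64(48.81)]
```

Run:
```python
from h import *
go(.523,-.3005,.25,-59.5)
```

```text
shift [-0.6023 -0.6577 -0.0553] turn [-5.000e-02  2.000e-02  3.275e+01] rows 21.42753658038063 4.5744506156326405 q7 -0.11
```

{"api": "send_rows", "payload": {"plan": "-0.04 -0.02 -0.05 0 0 0 0.085;-0.07 -0.05 -0.055 0 0 0 0.085;-0.09 -0.08 -0.055 0 0 0 0.085;-0.11 -0.11 -0.055 0 0 0 0.085;-0.13 -0.135 -0.055 0 0 0 0.085;-0.155 -0.16 -0.055 0 0 0 0.085;-0.18 -0.185 -0.055 0 0 0 0.085;-0.2 -0.21 -0.055 0 0 0 0.085;-0.22 -0.235 -0.055 0 0 0 0.085;-0.24 -0.26 -0.055 0 0 0 0.085", "grip_force": 60}}

```text
clock: 0.98
position: [0.3786, 0.2162, 0.2495]
tool_rot: [3.142, -0.0, 2.675]
force: [1.4, 0.3, -0.2]
grip_width: 0.085
finger_force: 0.0
```

{"api": "send_rows", "payload": {"plan": "-0.025 -0.025 0 0 0 0 0.085;-0.05 -0.05 0 0 0 0 0.085;-0.075 -0.075 0 0 0 0 0.085;-0.1 -0.1 0 0 0 0 0.085;-0.12 -0.13 0 0 0 0 0.085;-0.14 -0.16 0 0 0 0 0.085;-0.16 -0.19 0 0 0 0 0.085;-0.18 -0.22 0 0 0 0 0.085;-0.2 -0.24 0 0 0 0 0.085;-0.22 -0.26 0 0 0 0 0.085"}}

```text
clock: 1.82
position: [0.4579, -0.1151, 0.2496]
tool_rot: [3.141, 0.0, 2.674]
force: [1.1, 1.1, 0.6]
grip_width: 0.0851
finger_force: 0.0
```

{"api": "send_rows", "payload": {"plan": "-0.02 -0.02 0 0 0 6 0.085;-0.04 -0.04 0 0 0 12 0.085;-0.06 -0.06 0 0 0 18 0.085;-0.08 -0.08 0 0 0 24 0.085;-0.1 -0.1 0 0 0 30 0.085;-0.12 -0.12 0 0 0 32.7 0.085;-0.14 -0.138 0 0 0 32.7 0.085;-0.142 -0.138 0 0 0 32.7 0.085;-0.142 -0.138 0 0 0 32.7 0.085;-0.142 -0.138 0 0 0 32.7 0.085"}}

```text
clock: 2.65
position: [0.5225, -0.2999, 0.2491]
tool_rot: [-3.141, -0.001, 2.104]
force: [-0.8, 0.5, -1.3]
grip_width: 0.0847
finger_force: 0.0
```

```bash
cat > w.py <<'E'
from m import *
import sys
def snap(n,cam="wrist"):
    c=Cam(cam);cv2.imwrite(f"pics/{n}.png",c.img[:,:,::-1]);return c
E
python3 - <<'E'
from w import *
s=observe();print(s["clock"],s["position"],s["tool_rot"],s["qpos"])
c=snap("w1")
B=(.33,.68,-.45,-.08)
print("green",rect(c,B,.038,lambda h:(abs(h[...,0]-65)<15)&(h[...,1]>120)))
go(.523,-.3005,.021,-59.5)
E
```

```text
2.65 [ 0.5224823  -0.2999062   0.24910097] [-3.14124442e+00 -8.53485736e-04  2.10417835e+00] [ 0.07076017  0.4790239   0.51838031  1.61616833 -0.25715875  1.1158978
  1.18799725]
green [0.5241, -0.3025, 0.1082, 0.0239, np.float64(-59.24)]
shift [-1.200e-03 -1.000e-04  2.284e-01] turn [ 0.   -0.04  0.09] rows 5.476126985939777 0.013884093891527567 q7 1.19
```

View pics/w1.png

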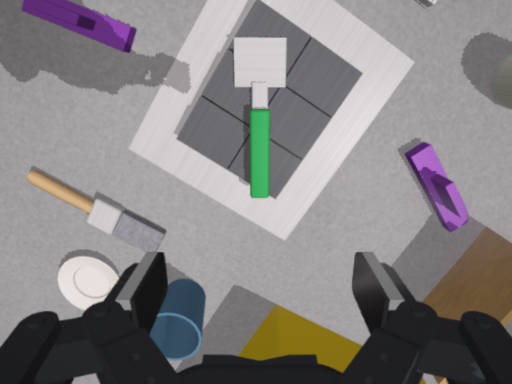

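Wrist view: scraper handle at (260,153) px on the plate, blade at (260,62); mug and saucer clear of the fingers. Grasp handle 20 mm behind its middle.

{"api": "send_rows", "payload": {"plan": "0.0167 0 0.04 0 0 0 0.085;0.0167 0 0.08 0 0 0 0.085;0.0167 0 0.12 0 0 0 0.085;0.0167 0 0.16 0 0 0 0.085;0.0167 0 0.19 0 0 0 0.07;0.0167 0 0.21 0 0 0 0.06;0.0167 0 0.222 0 0 0 0.06;0.0167 0 0.228 0 0 0 0.06;0.0167 0 0.228 0 0 0 0.06;0.0167 0 0.228 0 0 0 0.015"}}

```text
clock: 3.53
position: [0.5148, -0.2861, 0.0226]
tool_rot: [3.141, 0.001, 2.104]
force: [-0.5, 0.6, 0.2]
grip_width: 0.0494
finger_force: 0.0
```

{"api": "send_rows", "payload": {"plan": "0 0 0 0 0 0 0.01;0 0 0 0 0 0 0.01;0 0 0 0 0 0 0.01;0 0 0 0 0 0 0.01;0 0 -0.02 0 0 0 0.01;0 0 -0.05 0 0 0 0.01;0 0 -0.08 0 0 0 0.01;0 0 -0.1 0 0 0 0.01;0 0 -0.1 0 0 0 0.01;0 0 -0.1 0 0 0 0.01"}}

```text
clock: 4.37
position: [0.5148, -0.2861, 0.1225]
tool_rot: [3.14, 0.002, 2.104]
force: [0.2, -0.3, -0.2]
grip_width: 0.01
finger_force: 0.0
```

Run:
```python
from w import *
s=observe();print(s)
c=snap("w2")
m=cv2.cvtColor(c.img,cv2.COLOR_RGB2HSV).astype(int)
k=big((abs(m[...,0]-65)<15)&(m[...,1]>120));print(cv2.minAreaRect(k[0]))
t=snap("t2","top")
B=(.33,.68,-.45,-.08)
print("plate",rect(t,B,.018,lambda h:(h[...,2]<105)&(h[...,1]<60)))
for T in(0,180):
  pass
# origin target tray(.490,.000); both options
go(.490,-.02,.122,0)
go(.490,.0,.122,-1)
```

```text
{'clock': 4.3667, 'qpos': array([ 0.09541933,  0.59492014,  0.45412559,  1.78472057, -0.33798469,
        0.83737744,  1.24363046]), 'qd': array([ 0.00740809,  0.03298432, -0.01651338,  0.02067693, -0.00526254,
       -0.01387331,  0.00465546]), 'joint_efforts': array([-5.31787446e-03, -9.08932614e+01,  1.44887888e+01, -3.22322667e+01,
        2.21426818e-01,  3.95712191e-01, -1.49615002e-01]), 'position': array([ 0.51484437, -0.28610416,  0.12253917]), 'tool_rot': array([3.14006418e+00, 1.51520295e-03, 2.10426616e+00]), 'force': array([ 0.24240118, -0.28991832, -0.20584683]), 'moment': array([ 0.07863333,  0.02158274, -0.00405143]), 'finger_force': 0.0, 'grip_width': 0.010040632904946133}
((258.0, 199.5), (119.0, 28.0), 90.0)
plate [0.493, -0.2835, 0.324, 0.321, np.float64(0.0)]
shift [ 0.241   0.1145 -0.001 ] turn [ 0.000e+00 -5.000e-02 -5.944e+01] rows 6.3972005771619145 8.301256396683987 q7 1.24
shift [ 0.2582  0.1246 -0.001 ] turn [ 0.000e+00 -5.000e-02 -5.844e+01] rows 6.875010174526647 8.161591635223864 q7 1.24
```

View pics/w2.png

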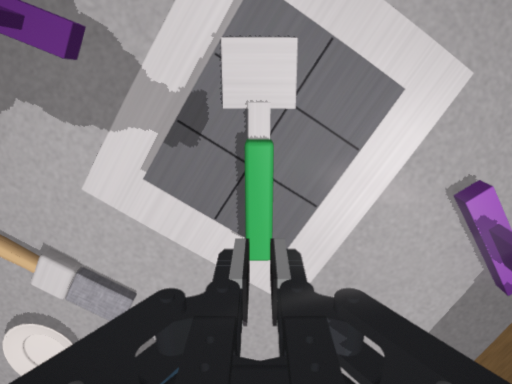

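The grasp missed: scraper still on the plate, fingers shut to 10 mm above it (handle visible to (260,260) px, in line). Retry deeper, with the close checked before lifting.

Run:
```python
from w import *
c=Cam("wrist")
h=cv2.cvtColor(c.img,cv2.COLOR_RGB2HSV).astype(int)
m=((abs(h[...,0]-65)<15)&(h[...,1]>120)&(np.arange(384)[:,None]<236))
v,u=np.nonzero(m)
p=c.pl([(259,v.min()),(u[v<160].mean(),150),(u[v>220].mean(),228)],.04);print(p)
d=p[2]-p[0];d/=np.linalg.norm(d);print("dir",np.degrees(np.arctan2(*d[::-1])),"handle mid",p[0]+d*.055,"orig",p[0]-d*.015)
```

```text
[[ 0.49541267 -0.25471089]
 [ 0.49933076 -0.26084459]
 [ 0.5339492  -0.32001912]]
dir -59.45634520279702 handle mid [ 0.52336338 -0.30207922] orig [ 0.48778975 -0.24179226]
```

{"api": "send_rows", "payload": {"plan": "0 0 0 0 0 0 0.06;0 0 0 0 0 0 0.06;0 0 0 0 0 0 0.06;0 0 0.03 0 0 0 0.06;0 0 0.06 0 0 0 0.06;0 0 0.085 0 0 0 0.06;0 0 0.098 0 0 0 0.06;0 0 0.103 0 0 0 0.05;0 0 0.103 0 0 0 0.04;0 0 0.103 0 0 0 0.02", "grip_force": 80}}

```text
clock: 5.35
position: [0.5146, -0.2865, 0.0194]
tool_rot: [3.141, 0.001, 2.104]
force: [0.6, 0.9, -0.6]
grip_width: 0.0293
finger_force: 0.0
```

{"api": "send_rows", "payload": {"plan": "0 0 0 0 0 0 0.005;0 0 0 0 0 0 0.005;0 0 0 0 0 0 0.005;0 0 0 0 0 0 0.005;0 0 0 0 0 0 0.005;0 0 0 0 0 0 0.005"}}

```text
clock: 5.85
position: [0.5143, -0.286, 0.0187]
tool_rot: [3.141, 0.0, 2.104]
force: [-0.4, 0.1, -0.1]
grip_width: 0.0049
finger_force: 0.0
```

Run:
```python
from w import *
c=snap("w3");t=snap("t3","top");s=snap("s3","scene")
a=c.img
b=cv2.resize(t.img[130:260,250:400],(450,390))[:384]
cv2.imwrite("pics/c3.png",cv2.resize(np.hstack([a,b]),(800,320))[:,:,::-1])
```

```text
(no output)
```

View pics/c3.png

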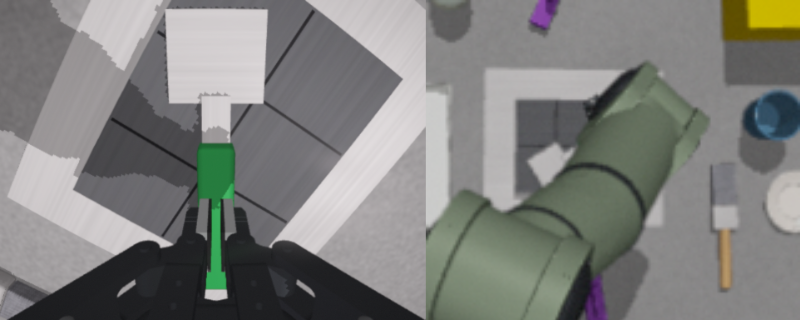

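Run:
```python
from w import *
a=cv2.imread("pics/w3.png")[150:350,160:360]
s=cv2.imread("pics/s3.png")
t=np.load("pics/scene0.npy",allow_pickle=True).item();c=Cam("scene",t)
u,v=c.pr([[.514,-.286,.04]])[0].astype(int);print(u,v)
b=s[v-50:v+50,u-50:u+50]
cv2.imwrite("pics/c4.png",np.hstack([cv2.resize(a,(400,400),interpolation=2),cv2.resize(b,(400,400),interpolation=2)]))
w=Cam("wrist");print(w.pr([[.5143,-.286,.0187],[.5143,-.286,.0374]]))
```

```text
203 159
[[259.3107364  224.72938447]
 [259.31064682 238.98059261]]
```

View pics/c4.png

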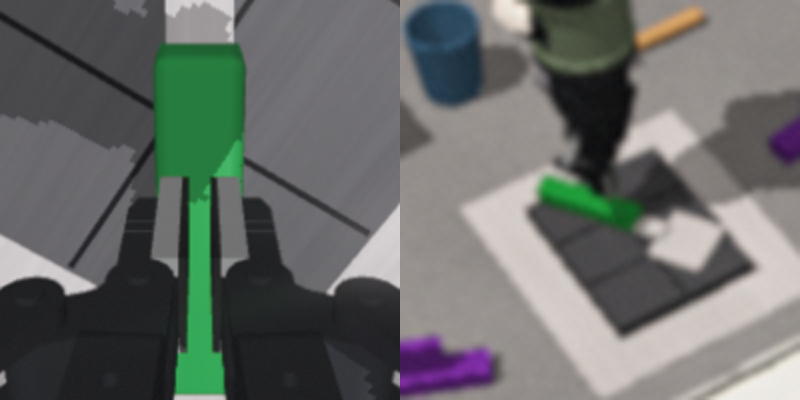

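The crop shows the shut fingertips (row ~239) standing above the handle, not beside it: seen from the wrist camera, the real tips are some 30–40 mm behind the reported TCP. I'll open and go lower in steps, watching the force.

{"api": "send_rows", "payload": {"plan": "0 0 0 0 0 0 0.05;0 0 0 0 0 0 0.05;0 0 0 0 0 0 0.05;0 0 0 0 0 0 0.05;0 0 0 0 0 0 0.05;0 0 0.006 0 0 0 0.05;0 0 0.012 0 0 0 0.05;0 0 0.017 0 0 0 0.05;0 0 0.017 0 0 0 0.05;0 0 0.017 0 0 0 0.05"}}

```text
clock: 6.88
position: [0.5139, -0.286, 0.001]
tool_rot: [-3.141, -0.001, 2.104]
force: [-0.0, 0.1, 0.4]
grip_width: 0.0499
finger_force: 0.0
```

{"api": "send_rows", "payload": {"plan": "0 0 0.003 0 0 0 0.05;0 0 0.005 0 0 0 0.05;0 0 0.007 0 0 0 0.05;0 0 0.007 0 0 0 0.05"}}

```text
clock: 7.22
position: [0.5141, -0.2859, -0.0059]
tool_rot: [-3.141, -0.0, 2.104]
force: [-0.4, 0.1, 0.2]
grip_width: 0.0499
finger_force: 0.0
```

Run:
```python
from w import *
print(observe()["position"])
w=snap("w5");s=snap("s5","scene")
a=w.img[150:350,160:360];u,v=203,159;b=s.img[v-50:v+50,u-50:u+50]
cv2.imwrite("pics/c5.png",np.hstack([cv2.resize(a,(400,400),interpolation=2),cv2.resize(b,(400,400),interpolation=2)])[:,:,::-1])
```

```text
[ 0.51409055 -0.28591394 -0.00585442]
```

View pics/c5.png

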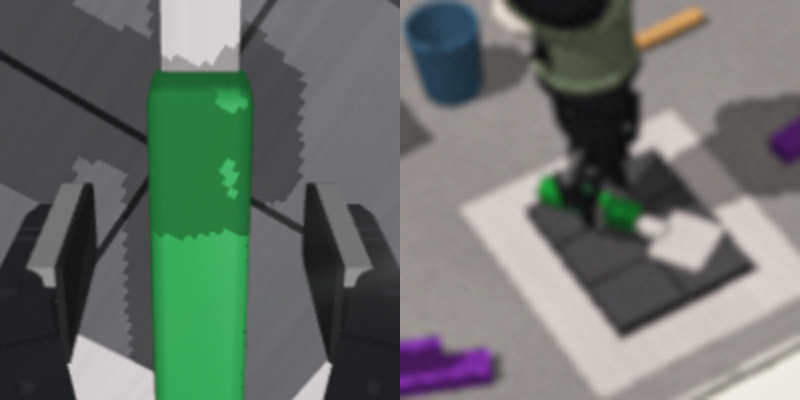

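Now the pads straddle the handle (pads at x≈75 and 325 of the crop, handle between). Close here.

{"api": "send_rows", "payload": {"plan": "0 0 0 0 0 0 0.02;0 0 0 0 0 0 0.01;0 0 0 0 0 0 0.01;0 0 0 0 0 0 0.01;0 0 0 0 0 0 0.01;0 0 0 0 0 0 0.01;0 0 0 0 0 0 0.01"}}

```text
clock: 7.9
position: [0.5143, -0.2861, -0.005]
tool_rot: [3.141, 0.0, 2.104]
force: [-2.2, 2.1, 8.5]
grip_width: 0.0216
finger_force: 78.9
```

{"api": "send_rows", "payload": {"plan": "0 0 -0.02 0 0 0 0.01;0 0 -0.04 0 0 0 0.01;0 0 -0.06 0 0 0 0.01;0 0 -0.08 0 0 0 0.01;0 0 -0.1 0 0 0 0.01;0 0 -0.11 0 0 0 0.01;0 0 -0.11 0 0 0 0.01"}}

```text
clock: 8.48
position: [0.5152, -0.2865, 0.1064]
tool_rot: [3.14, 0.002, 2.104]
force: [0.7, 0.3, -1.1]
grip_width: 0.0217
finger_force: 79.0
```

Run:
```python
from w import *
s=observe();print(s["grip_width"],s["finger_force"],s["force"])
go(.5115,.002,s["position"][2],179)
t=snap("t6","top")
B=(.33,.68,-.45,-.08)
print("sheet",rect(t,B,0,lambda h:(h[...,2]>150)&(h[...,1]<40)))
print("tray",rect(t,(.33,.68,-.08,.07),.004,lambda h:h[...,2]>190), rect(t,(.33,.68,-.08,.07),.004,lambda h:h[...,2]>150))
```

```text
0.021737153705539518 78.99290800094604 [ 0.71315893  0.25258178 -1.07342108]
shift [ 0.2503  0.1435 -0.0003] turn [ 3.000e-02  1.800e-01 -5.844e+01] rows 6.918206564597341 8.162157966338704 q7 1.26
sheet [0.5037, -0.2162, 0.254, 0.232, np.float64(-2.29)]
tray [0.4891, 0.003, 0.2136, 0.0928, np.float64(-0.94)] [0.4941, 0.0016, 0.2292, 0.1026, np.float64(-1.97)]
```

{"api": "send_rows", "payload": {"plan": "0.03 0.017 0 0 0 -6 0.01;0.06 0.034 0 0 0 -12 0.01;0.09 0.051 0 0 0 -18 0.01;0.12 0.068 0 0 0 -24 0.01;0.15 0.085 0 0 0 -31 0.01;0.18 0.103 0 0 0 -38 0.01;0.21 0.12 0 0 0 -45 0.01;0.24 0.137 0 0 0 -52 0.01;0.248 0.144 0 0 0 -58.4 0.01;0.248 0.144 0 0 0 -58.4 0.01"}}

```text
clock: 9.37
position: [0.5117, 0.0044, 0.1032]
tool_rot: [3.14, -0.002, 3.135]
force: [-0.2, 0.6, -2.1]
grip_width: 0.0216
finger_force: 79.0
```

Run:
```python
from w import *
s=observe();print(s["grip_width"],s["finger_force"])
go(.513,.001,-.0175,178.5)
c=snap("w7")
a=c.img;b=c.up((.33,.65,-.1,.1),.02,.00083)
h=a.shape[0];b=b[:h];cv2.imwrite("pics/c7.png",np.hstack([a,b])[:,:,::-1])
```

```text
0.02155793133931054 79.0068769454956
shift [-0.0015 -0.0036  0.1207] turn [ 0.08 -0.09  1.14] rows 2.8965662630410764 0.1599386943800434 q7 1.56
```

View pics/c7.png

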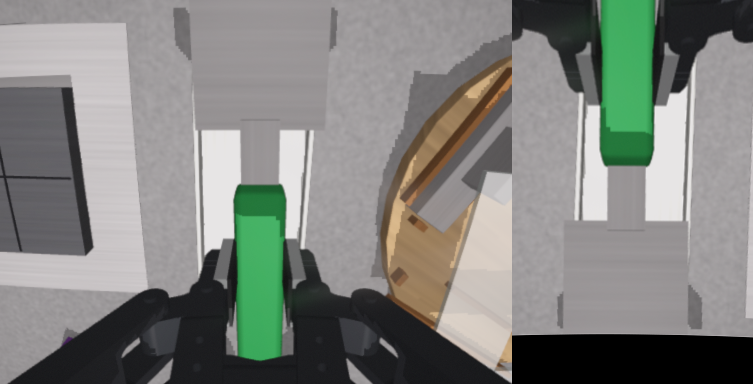

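Scraper held over the tray, lined up (tray walls at 200/308 px, handle at 260). Lower and release.

{"api": "send_rows", "payload": {"plan": "-0.0015 -0.0036 0.02 0 0 1 0.01;-0.0015 -0.0036 0.045 0 0 1 0.01;-0.0015 -0.0036 0.07 0 0 1 0.01;-0.0015 -0.0036 0.09 0 0 1 0.01;-0.0015 -0.0036 0.105 0 0 1 0.01;-0.0015 -0.0036 0.113 0 0 1 0.01;-0.0015 -0.0036 0.116 0 0 1 0.01;-0.0015 -0.0036 0.118 0 0 1 0.01;-0.0015 -0.0036 0.119 0 0 1 0.01;-0.0015 -0.0036 0.119 0 0 1 0.01"}}

```text
clock: 10.25
position: [0.514, -0.0031, -0.014]
tool_rot: [-3.142, 0.001, 3.105]
force: [0.0, -0.6, -0.8]
grip_width: 0.0216
finger_force: 79.0
```

{"api": "send_rows", "payload": {"plan": "0 0 0 0 0 0 0.02;0 0 0 0 0 0 0.03;0 0 0 0 0 0 0.04;0 0 0 0 0 0 0.044;0 0 0 0 0 0 0.044;0 0 -0.04 0 0 0 0.044;0 0 -0.08 0 0 0 0.044;0 0 -0.12 0 0 0 0.044;0 0 -0.16 0 0 0 0.06;0 0 -0.19 0 0 0 0.08"}}

```text
clock: 11.08
position: [0.5139, -0.003, 0.1788]
tool_rot: [3.141, 0.002, 3.105]
force: [0.4, -0.0, 0.0]
grip_width: 0.0666
finger_force: 0.0
```

Run:
```python
from w import *
c=snap("w8");print(observe()["position"])
print("green",rect(c,(.33,.68,-.1,.1),.026,lambda h:(abs(h[...,0]-65)<15)&(h[...,1]>120)))
t=snap("t8","top");
for z in(.07,.112): print("knob",rect(t,(.47,.65,.2,.37),z,lambda h:(h[...,2]<105)&(h[...,1]>90)))
# next: view stand: hover front of the knob
go(.55,.2735,.2,51)
```

```text
[ 0.51617449 -0.00302512  0.18317364]
green [0.5328, -0.003, 0.1082, 0.0217, np.float64(-1.97)]
knob [0.5522, 0.2777, 0.0325, 0.0262, np.float64(45.0)]
knob [0.5487, 0.2697, 0.0318, 0.0255, np.float64(45.0)]
shift [-0.0243  0.2774 -0.0192] turn [ -0.12   0.43 -53.06] rows 6.693147152932822 7.411032952249635 q7 1.53
```

{"api": "send_rows", "payload": {"plan": "0 0.03 -0.02 0 0 0 0.085;-0.01 0.06 -0.02 0 0 -7 0.085;-0.015 0.095 -0.02 0 0 -14 0.085;-0.02 0.13 -0.02 0 0 -21 0.085;-0.024 0.165 -0.02 0 0 -28 0.085;-0.024 0.2 -0.02 0 0 -35 0.085;-0.024 0.23 -0.02 0 0 -42 0.085;-0.024 0.26 -0.02 0 0 -48 0.085;-0.024 0.277 -0.02 0 0 -53 0.085;-0.024 0.277 -0.02 0 0 -53 0.085"}}

```text
clock: 12.02
position: [0.5463, 0.2774, 0.1946]
tool_rot: [3.14, 0.0, -2.242]
force: [-0.9, 0.5, -0.2]
grip_width: 0.0851
finger_force: 0.0
```

Run:
```python
from w import *
s=observe();print(s["position"],s["tool_rot"][2],s["qpos"])
c=snap("w9")
for z in(.07,.112): print("knob",rect(c,(.47,.65,.2,.37),z,lambda h:(h[...,2]<105)&(h[...,1]>90)))
a=c.img;b=c.up((.37,.69,.13,.41),.09,.00083);b=b[:384]
cv2.imwrite("pics/c9.png",np.hstack([a,b[:,:280]])[:,:,::-1])
```

```text
[0.5463066  0.27741594 0.19458465] -2.2419970708996724 [-0.52690456  0.5020638  -0.05584115  1.63219099  0.02936506  1.00857324
  1.87885928]
knob [0.554, 0.277, 0.0339, 0.0297, np.float64(45.0)]
knob [0.5462, 0.2682, 0.0304, 0.0255, np.float64(45.0)]
```

View pics/c9.png

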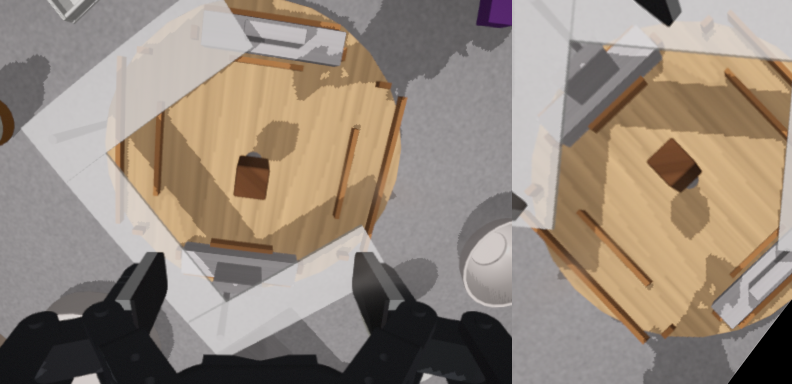

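Wrist view: knob top centred near (252,183) px, rails at (240,270) and (275,37), both short; long pockets empty. Stand yaw ≈45°, guard front faces about 173.5°.

Run:
```python
from w import *
c=Cam("wrist")
h=cv2.cvtColor(c.img,cv2.COLOR_RGB2HSV).astype(int)[140:215,220:285]
m=(h[...,1]>90)&(h[...,2]<105)
k=big(m)[0];print(cv2.boundingRect(k));print(h[::6,30:36:5,2].T)
print(c.pl([(252,183),(252,185),(252,181)],.112))
p=c.pl([(252,183)],.112)[0];go(*p,.052,-135)
```

```text
(19, 18, 32, 40)
[[201 200 198  64  49  92 104 107 110 113 186 208 208]
 [194 196 152  80  54  97 101 103 108 110 145 200 195]]
[[0.55124859 0.27160678]
 [0.55235466 0.27296023]
 [0.55014688 0.27025862]]
shift [-0.0016 -0.0042  0.1428] turn [ 0.02 -0.06  5.93] rows 3.426006663217909 0.8285968971093072 q7 1.87
```

{"api": "send_rows", "payload": {"plan": "-0.0016 -0.0042 0 0 0 6 0.085;-0.0016 -0.0042 0.04 0 0 6 0.085;-0.0016 -0.0042 0.08 0 0 6 0.085;-0.0016 -0.0042 0.11 0 0 6 0.085;-0.0016 -0.0042 0.13 0 0 6 0.085;-0.0016 -0.0042 0.142 0 0 6 0.085;-0.0016 -0.0042 0.142 0 0 6 0.05;-0.0016 -0.0042 0.142 0 0 6 0.035;-0.0016 -0.0042 0.142 0 0 6 0.02;-0.0016 -0.0042 0.142 0 0 6 0.02", "grip_force": 30}}

```text
clock: 12.95
position: [0.5527, 0.2719, 0.0551]
tool_rot: [-3.141, 0.002, -2.358]
force: [0.5, 0.2, 0.6]
grip_width: 0.0385
finger_force: 0.0
```

{"api": "send_rows", "payload": {"plan": "0 0 0 0 0 0 0.02;0 0 0 0 0 0 0.02;0 0 0 0 0 0 0.02;0 0 0 0 0 0 0.02"}}

```text
clock: 13.28
position: [0.5515, 0.2729, 0.0551]
tool_rot: [3.141, 0.002, -2.357]
force: [-7.6, 2.7, 11.8]
grip_width: 0.0271
finger_force: 30.8
```

{"api": "send_rows", "payload": {"plan": "0 0 0 0 0 5 0.02;0 0 0 0 0 11 0.02;0 0 0 0 0 17 0.02;0 0 0 0 0 23 0.02;0 0 0 0 0 29 0.02;0 0 0 0 0 35 0.02;0 0 0 0 0 41 0.02;0 0 0 0 0 47 0.02;0 0 0 0 0 51.5 0.02;0 0 0 0 0 51.5 0.02"}}

```text
clock: 14.12
position: [0.5515, 0.2733, 0.055]
tool_rot: [3.139, 0.0, 3.022]
force: [-7.0, 2.1, 14.1]
grip_width: 0.0275
finger_force: 29.9
```

{"api": "send_rows", "payload": {"plan": "0 0 0 0 0 0 0.05;0 0 0 0 0 0 0.06;0 0 0 0 0 0 0.085;0 0 0 0 0 0 0.085;0 0 0 0 0 0 0.085;0 0 -0.04 0 0 0 0.085;0 0 -0.08 0 0 0 0.085;0 0 -0.12 0 0 0 0.085;0 0 -0.14 0 0 0 0.085;0 0 -0.14 0 0 0 0.085"}}

```text
clock: 14.95
position: [0.5539, 0.2724, 0.1985]
tool_rot: [3.137, 0.005, 3.027]
force: [-0.3, -0.3, 0.5]
grip_width: 0.0852
finger_force: 0.0
```

Run:
```python
from w import *
s=observe();print(s["position"],s["tool_rot"],s["qpos"],s["force"])
c=snap("w10")
a=c.img;b=c.up((.37,.69,.13,.41),.09,.00083);b=b[:384]
cv2.imwrite("pics/c10.png",np.hstack([a,b[:,:280]])[:,:,::-1])
```

```text
[0.55385533 0.27237572 0.19853559] [3.13722843 0.00543948 3.02684087] [-0.73483907  0.51474078  0.2676287   1.6356811  -0.15533789  1.00503204
  1.03834436] [-0.31628608 -0.30114405  0.45504719]
```

View pics/c10.png

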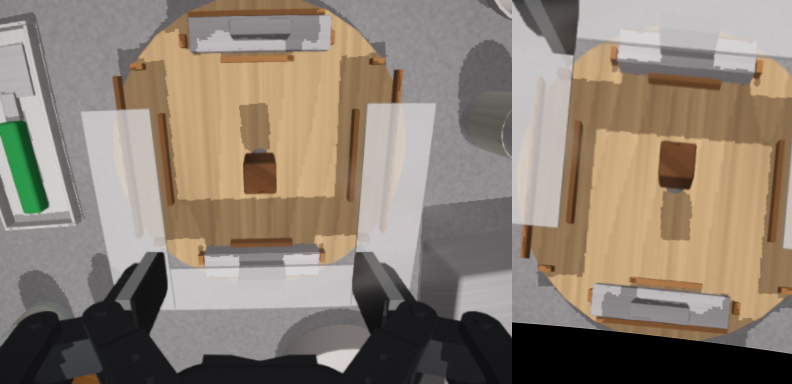

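Rail now faces the front, at (260,33) px in the wrist image, tab on top; knob at (260,173), pocket clear between the sheets. Next hover over the rail.

Run:
```python
from w import *
c=Cam("wrist");print(observe()["tool_rot"])
print(c.pl([(260,22)],.09),c.pl([(189,50),(330,50)],.052),c.pl([(218,59),(293,59)],.042))
print("knob",c.pl([(260,180)],.112))
go(.4325,.2865,.17,83.4)
```

```text
[3.14056617e+00 9.89119500e-04 3.02733632e+00]
[[0.42709433 0.28790227]] [[0.43706566 0.22117896]
 [0.45185339 0.35017089]] [[0.44744661 0.24550324]
 [0.45564472 0.31654015]]
knob [[0.55083649 0.27364516]]
shift [0.1204 0.001  0.0241] turn [  0.     0.09 -89.95] rows 2.9447797485983926 12.562347155138815 q7 1.04
```

{"api": "send_rows", "payload": {"plan": "0.015 0 0 0 0 7 0.085;0.03 0 0 0 0 14 0.085;0.045 0 0 0 0 21 0.085;0.06 0 0 0 0 28 0.085;0.075 0 0 0 0 35 0.085;0.09 0 0 0 0 42 0.085;0.105 0 0 0 0 49 0.085;0.12 0.001 0 0 0 56 0.085;0.12 0.001 0 0 0 63 0.085;0.12 0.001 0 0 0 70 0.085"}}

```text
clock: 15.88
position: [0.4315, 0.2863, 0.1925]
tool_rot: [-3.14, 0.001, 1.801]
force: [-0.5, 0.9, -0.6]
grip_width: 0.0851
finger_force: 0.0
```

{"api": "send_rows", "payload": {"plan": "0 0 0 0 0 7 0.085;0 0 0 0 0 14 0.085;0 0 0 0 0 20 0.085;0 0 0 0 0 20 0.085;0 0 0 0 0 20 0.085"}}

```text
clock: 16.3
position: [0.4323, 0.2861, 0.1927]
tool_rot: [-3.141, 0.002, 1.46]
force: [-0.2, 0.7, 0.1]
grip_width: 0.0853
finger_force: 0.0
```

Run:
```python
from w import *
s=observe();print(s["position"],s["tool_rot"],s["qpos"])
c=snap("w11")
h=cv2.cvtColor(c.img,cv2.COLOR_RGB2HSV).astype(int)
cv2.imwrite("pics/c11.png",cv2.resize(c.img[40:300,150:370],(660,780)[::1])[:600,:,::-1])
go(.43,.287,.032,83.4)
```

```text
[0.43227034 0.28611559 0.1926501 ] [-3.14105268e+00  1.66550367e-03  1.46015885e+00] [-1.19847031  0.42895638  0.67270832  1.90389026 -0.32991041  0.92256075
 -0.47786162]
shift [ 0.0008 -0.0024  0.1609] turn [-0.03  0.07  0.29] rows 3.8579112251610015 0.04195790609272374 q7 -0.48
```

View pics/c11.png

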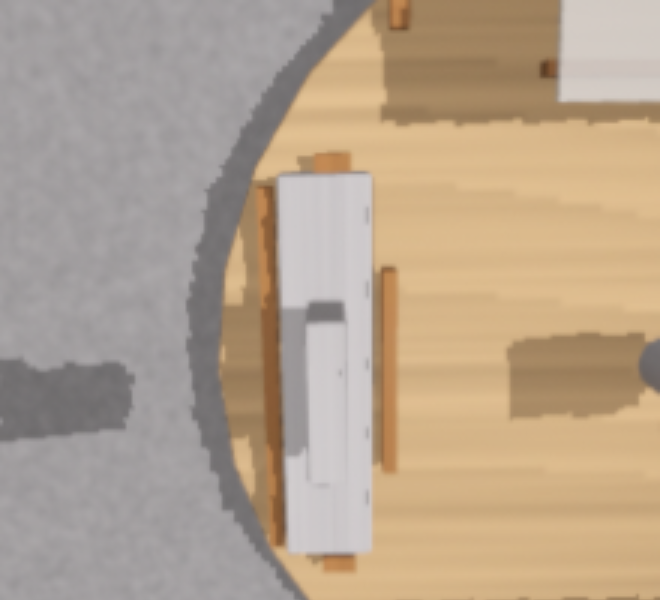

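Tab top centre at (326,403) in the crop → 2 mm ahead of the TCP, in line. Descend and grip.

{"api": "send_rows", "payload": {"plan": "0.002 0 0.04 0 0 0 0.085;0.002 0 0.08 0 0 0 0.085;0.002 0 0.11 0 0 0 0.085;0.002 0 0.135 0 0 0 0.07;0.002 0 0.15 0 0 0 0.06;0.002 0 0.158 0 0 0 0.05;0.002 0 0.161 0 0 0 0.04;0.002 0 0.161 0 0 0 0.02;0.002 0 0.161 0 0 0 0.003;0.002 0 0.161 0 0 0 0.003", "grip_force": 100}}

```text
clock: 17.18
position: [0.4333, 0.2887, 0.0335]
tool_rot: [3.141, -0.001, 1.457]
force: [-0.6, -0.8, 0.5]
grip_width: 0.0095
finger_force: 97.7
```

{"api": "send_rows", "payload": {"plan": "0 0 0 0 0 0 0.003;0 0 0 0 0 0 0.003;0 0 0 0 0 0 0.003;0 0 0 0 0 0 0.003;0 0 0 0 0 0 0.003"}}

```text
clock: 17.6
position: [0.4333, 0.2888, 0.0334]
tool_rot: [3.141, -0.001, 1.457]
force: [-2.1, 0.1, 9.1]
grip_width: 0.0097
finger_force: 99.1
```

{"api": "send_rows", "payload": {"plan": "0 0 -0.015 0 0 0 0.003;0 0 -0.035 0 0 0 0.003;0 0 -0.06 0 0 0 0.003;0 0 -0.085 0 0 0 0.003;0 0 -0.11 0 0 0 0.003;-0.03 0.01 -0.12 0 0 0 0.003;-0.06 0.02 -0.12 0 0 0 0.003;-0.09 0.03 -0.12 0 0 0 0.003;-0.12 0.035 -0.12 0 0 0 0.003;-0.14 0.04 -0.12 0 0 0 0.003"}}

```text
clock: 18.43
position: [0.4565, 0.1421, 0.1531]
tool_rot: [3.141, -0.0, 1.455]
force: [0.6, 0.4, -1.2]
grip_width: 0.0097
finger_force: 101.5
```

{"api": "send_rows", "payload": {"plan": "-0.03 0.008 0 0 0 7 0.003;-0.06 0.016 0 0 0 14 0.003;-0.09 0.024 0 0 0 21 0.003;-0.12 0.032 0 0 0 28 0.003;-0.15 0.04 0 0 0 35 0.003;-0.18 0.048 0 0 0 42 0.003;-0.21 0.056 0 0 0 49 0.003;-0.24 0.065 0 0 0 56 0.003;-0.27 0.074 0 0 0 63 0.003;-0.274 0.0745 0 0 0 70 0.003"}}

```text
clock: 19.27
position: [0.4998, -0.1412, 0.1535]
tool_rot: [3.139, -0.002, 0.225]
force: [-0.8, -1.4, -1.7]
grip_width: 0.0098
finger_force: 101.8
```

{"api": "send_rows", "payload": {"plan": "0 0 0 0 0 7 0.003;0 0 0 0 0 14 0.003;0 0 0 0 0 15.5 0.003;0 0 0 0 0 15.5 0.003;0 0 0 0 0 15.5 0.003"}}

```text
clock: 19.68
position: [0.4995, -0.1357, 0.1526]
tool_rot: [-3.142, -0.0, -0.031]
force: [-0.9, 0.2, -2.4]
grip_width: 0.0096
finger_force: 101.8
```

Run:
```python
from w import *
s=observe();print(s["position"],s["tool_rot"],s["qpos"],s["grip_width"],s["finger_force"])
c=snap("w12")
cv2.imwrite("pics/c12.png",c.img[:,:,::-1])
```

```text
[ 0.49946417 -0.13570296  0.15261775] [-3.14151595e+00 -4.72724917e-05 -3.12314643e-02] [-0.54011479  0.63536371  1.02037093  1.95628496 -0.67732443  0.93942417
 -0.77959041] 0.009619382419820055 101.78993940353394
```

View pics/c12.png

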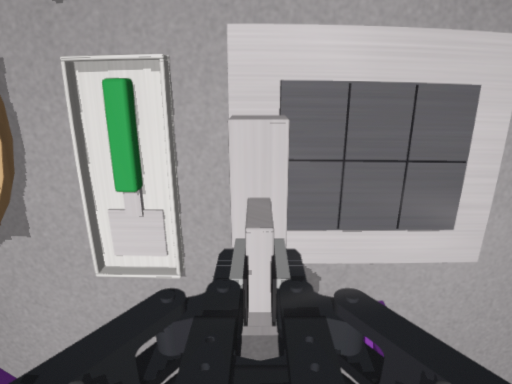

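Wrist view: rail held upright and straight, its far end at (260,117) px, plate with corners near (279,82), (475,86), (461,234); scraper lies in the tray. From here I measure numerically.

```bash
cat > plate.py <<'E'
from w import *
def edges(c,x0,y0,yaw,z,dz=0,excl=None):
    """sub-pixel plate edges by sampling brightness across the nominal edges; returns centre estimates in world"""
    e0=c.e.copy();c.e=c.e+[0,0,dz]
    g=cv2.GaussianBlur(cv2.cvtColor(c.img,cv2.COLOR_RGB2GRAY),(3,3),0).astype(np.float32)
    Rz=R.from_euler("z",yaw,degrees=True).as_matrix()[:2,:2];out={}
    t=np.arange(-.014,.014,.0004)
    for n,half,L,ax in(("x+",.075,.08,0),("x-",-.075,.08,0),("y+",.095,.06,1),("y-",-.095,.06,1)):
        P=[]
        for s in np.linspace(-L,L,41):
            q=np.zeros((len(t),2));q[:,ax]=half+t*np.sign(half);q[:,1-ax]=s
            w=q@Rz.T+[x0,y0];p=c.pr(np.c_[w,np.full(len(t),z)]).astype(np.float32)
            if p.min()<3 or p[:,0].max()>508 or p[:,1].max()>380: continue
            v=cv2.remap(g,p[:,0].reshape(1,-1),p[:,1].reshape(1,-1),1)[0]
            if v[:8].mean()>115: continue
            d=np.gradient(v);i=d.argmax()
            if d[i]>1.5: P.append((s,t[i]))
        P=np.array(P)
        if len(P)<8: out[n]=None;continue
        for _ in range(4):
            k=np.polyfit(P[:,0],P[:,1],1);r=abs(np.polyval(k,P[:,0])-P[:,1]);P=P[r<max(.0012,1.5*np.median(r))]
        out[n]=(len(P),round(1e3*k[1]*1,2),round(k[0],4))
    c.e=e0;return out
E
python3 - <<'E'
from plate import *
c=Cam("wrist")
for dz in(0,.01,.02):
  for z in (.018,): print(dz,z,edges(c,.5025,-.248,-2,z,dz))
t=np.load("pics/top0.npy",allow_pickle=True).item()
for n in("t8","t6"):
  t["color"]=cv2.imread(f"pics/{n}.png")[:,:,::-1].copy();print(n,edges(Cam("top",t),.5025,-.248,-2,.018))
f=np.load("pics/scene0.npy",allow_pickle=True).item();print(edges(Cam("scene",f),.5025,-.248,-2,.018))
E
```

```text
0 0.018 {'x+': (41, np.float64(0.35), np.float64(0.0005)), 'x-': (39, np.float64(0.21), np.float64(-0.0018)), 'y+': (25, np.float64(-10.19), np.float64(0.0026)), 'y-': (41, np.float64(1.54), np.float64(0.0016))}
0.01 0.018 {'x+': (41, np.float64(0.47), np.float64(0.0019)), 'x-': (38, np.float64(5.08), np.float64(-0.0006)), 'y+': (27, np.float64(-11.0), np.float64(0.0046)), 'y-': (41, np.float64(8.25), np.float64(0.0025))}
0.02 0.018 {'x+': (41, np.float64(0.49), np.float64(0.0013)), 'x-': (35, np.float64(9.71), np.float64(-0.0019)), 'y+': (5, np.float64(1.04), np.float64(-0.0533)), 'y-': (41, np.float64(13.47), np.float64(0.0003))}
t8 {'x+': (41, np.float64(-1.38), np.float64(-0.0124)), 'x-': (21, np.float64(4.86), np.float64(0.013)), 'y+': (41, np.float64(0.01), np.float64(0.0085)), 'y-': (23, np.float64(0.31), np.float64(-0.0138))}
t6 {'x+': (18, np.float64(-0.77), np.float64(-0.0262)), 'x-': (9, np.float64(8.81), np.float64(-0.1695)), 'y+': (40, np.float64(0.02), np.float64(0.0087)), 'y-': None}
{'x+': (35, np.float64(4.54), np.float64(0.0062)), 'x-': (16, np.float64(-0.7), np.float64(-0.0014)), 'y+': (29, np.float64(9.45), np.float64(0.0019)), 'y-': (14, np.float64(1.99), np.float64(0.0437))}
```

Run:
```python
from h import *
go(.5066,-.1345,.0045,-2)
```

```text
shift [ 0.007  -0.0015  0.1482] turn [-0.02 -0.02  0.14] rows 3.55725512888193 0.020164477653327212 q7 -0.78
```

{"api": "send_rows", "payload": {"plan": "0.007 -0.0015 0.03 0 0 0.2 0.003;0.007 -0.0015 0.06 0 0 0.2 0.003;0.007 -0.0015 0.09 0 0 0.2 0.003;0.007 -0.0015 0.115 0 0 0.2 0.003;0.007 -0.0015 0.13 0 0 0.2 0.003;0.007 -0.0015 0.138 0 0 0.2 0.003;0.007 -0.0015 0.143 0 0 0.2 0.003;0.007 -0.0015 0.146 0 0 0.2 0.003;0.007 -0.0015 0.147 0 0 0.2 0.003;0.007 -0.0015 0.147 0 0 0.2 0.003"}}

```text
clock: 20.62
position: [0.5069, -0.1348, 0.0061]
tool_rot: [-3.142, -0.001, -0.039]
force: [-0.6, -0.2, -2.8]
grip_width: 0.0095
finger_force: 101.9
```

Run:
```python
from h import *
s=observe();print(s["position"],s["tool_rot"],s["force"],s["moment"],s["grip_width"])
```

```text
[ 0.50690196 -0.1347863   0.00608042] [-3.14156236e+00 -9.10135555e-04 -3.87752313e-02] [-0.60110508 -0.17928501 -2.84118323] [-0.00882371 -0.02875859 -0.03145733] 0.009499692129526218
```

{"api": "send_rows", "payload": {"plan": "0 0 0.0015 0 0 0 0.003;0 0.001 0.0015 0 0 0 0.003;0 0.002 0.0015 0 0 0 0.003;0 0.003 0.0015 0 0 0 0.003;0 0.003 0.0015 0 0 0 0.003"}}

```text
clock: 21.03
position: [0.5064, -0.138, 0.0042]
tool_rot: [3.141, -0.0, -0.039]
force: [-0.5, 0.4, -2.9]
grip_width: 0.0096
finger_force: 101.9
```

{"api": "send_rows", "payload": {"plan": "0 0.001 0 0 0 0 0.003;0 0.001 0 0 0 0 0.003"}}

```text
clock: 21.2
position: [0.5063, -0.139, 0.0041]
tool_rot: [3.141, -0.0, -0.039]
force: [0.4, -0.4, -3.0]
grip_width: 0.0096
finger_force: 101.9
```

{"api": "send_rows", "payload": {"plan": "0 0.001 0 0 0 0 0.003;0 0.001 0 0 0 0 0.003"}}

```text
clock: 21.37
position: [0.5063, -0.14, 0.004]
tool_rot: [3.141, -0.0, -0.039]
force: [0.0, 0.2, -2.0]
grip_width: 0.0099
finger_force: 101.9
```

{"api": "send_rows", "payload": {"plan": "0 0.001 0 0 0 0 0.003;0 0.001 0 0 0 0 0.003"}}

```text
clock: 21.53
position: [0.5063, -0.1406, 0.004]
tool_rot: [-3.141, 0.0, -0.039]
force: [0.3, 0.4, -2.0]
grip_width: 0.0098
finger_force: 101.9
```

{"api": "send_rows", "payload": {"plan": "0 0.001 0 0 0 0 0.003;0 0.001 0 0 0 0 0.003"}}

```text
clock: 21.7
position: [0.5062, -0.1408, 0.004]
tool_rot: [-3.14, 0.0, -0.039]
force: [0.1, 6.3, 2.3]
grip_width: 0.0102
finger_force: 102.5
```

{"api": "send_rows", "payload": {"plan": "0 0.0008 0.001 0 0 0 0.003;0 0.0008 0.0015 0 0 0 0.003;0 0.0005 0.0015 0 0 0 0.003"}}

```text
clock: 21.95
position: [0.5063, -0.1407, 0.0034]
tool_rot: [-3.138, -0.0, -0.039]
force: [-7.7, 12.1, 31.5]
grip_width: 0.0093
finger_force: 106.7
```

{"api": "send_rows", "payload": {"plan": "0 0 0 0 0 0 0.02;0 0 0 0 0 0 0.03;0 0 0 0 0 0 0.04;0 0 0 0 0 0 0.05;0 0 0 0 0 0 0.05;0 0 0 0 0 0 0.05;0 0 -0.03 0 0 0 0.05;0 0 -0.06 0 0 0 0.06;0 0 -0.1 0 0 0 0.085;0 0 -0.14 0 0 0 0.085"}}

```text
clock: 22.78
position: [0.5053, -0.1426, 0.1438]
tool_rot: [3.141, 0.002, -0.04]
force: [1.3, 0.6, 0.4]
grip_width: 0.0815
finger_force: 0.0
```

```bash
cat > rail.py <<'E'
from plate import *
def gaps(c,x0,y0,yaw,side,sgn=1):
    """profile across a short edge: find bar outer/inner edges at z=.022 and ends, print in griddle frame"""
    g=cv2.cvtColor(c.img,cv2.COLOR_RGB2GRAY)
    Rz=R.from_euler("z",yaw,degrees=True).as_matrix()[:2,:2]
    for x in(-.055,-.04,.04,.055):
        y=side*np.arange(.085,.135,.002);w=np.c_[np.full(len(y),x),y]@Rz.T+[x0,y0]
        p=c.pr(np.c_[w,np.full(len(y),.022)]).astype(np.float32)
        print("x",x,cv2.remap(g,p[:,0].reshape(1,-1),p[:,1].reshape(1,-1),1)[0])
    x=np.arange(-.085,.086,.005);w=np.c_[x,np.full(len(x),side*.118)]@Rz.T+[x0,y0]
    p=c.pr(np.c_[w,np.full(len(x),.022)]).astype(np.float32)
    print("along",cv2.remap(g,p[:,0].reshape(1,-1),p[:,1].reshape(1,-1),1)[0])
E
python3 - <<'E'
from rail import *
s=observe();print(s["position"],s["tool_rot"],s["force"])
c=snap("w13");print(edges(c,.5026,-.2505,-2,.018));gaps(c,.5026,-.2505,-2,1)
E
```

```text
[ 0.50530963 -0.14255499  0.14378853] [ 3.14110377e+00  1.64948304e-03 -4.02297658e-02] [1.34840332 0.59169276 0.39094492]
{'x+': (41, np.float64(0.46), np.float64(-0.0002)), 'x-': (41, np.float64(0.12), np.float64(-0.0023)), 'y+': (41, np.float64(1.43), np.float64(-0.0048)), 'y-': (41, np.float64(-1.0), np.float64(-0.0001))}
x -0.055 [100 101 100 101 101  99 170 195 197 198 195 194 193 197 195 195 196 197
 198 198 198 195 200 200 199]
x -0.04 [101 101 101 101 101 101 166 195 197 195 157 193 195 197 195 197 197 181
 198 199 198 195 195 195 195]
x 0.04 [ 97  97  97  97  97  95 183 195 195 197 194 192 191 195 193 195 195 195
 197 197 196 192 193 193 193]
x 0.055 [ 98  98  99  98  98  97 178 195 195 197 193 192 192 195 193 194 195 196
 196 197 191 186 196 196 196]
along [197 198 198 197 195 196 196 196 195 194 187 189 184 184 189 189 185 188
 190 191 164 182 194 194 195 194 195 195 195 193 189 195 196 193 196]
```

{"api": "send_rows", "payload": {"plan": "0 -0.03 -0.03 0 0 0 0.085;0 -0.07 -0.05 0 0 0 0.085;0.01 -0.11 -0.055 0 0 0 0.085;0.015 -0.15 -0.055 0 0 0 0.085;0.02 -0.19 -0.055 0 0 0 0.085;0.025 -0.225 -0.055 0 0 0 0.085;0.028 -0.26 -0.055 0 0 0 0.085;0.03 -0.29 -0.055 0 0 0 0.085;0.03 -0.32 -0.055 0 0 0 0.085;0.03 -0.35 -0.055 0 0 0 0.085"}}

```text
clock: 23.67
position: [0.5497, 0.2079, 0.1973]
tool_rot: [3.141, 0.0, -0.039]
force: [0.6, 0.1, -0.0]
grip_width: 0.0851
finger_force: 0.0
```

{"api": "send_rows", "payload": {"plan": "0 -0.03 0 0 0 0 0.085;0 -0.06 0 0 0 4 0.085;0 -0.066 0 0 0 4 0.085;0 -0.066 0 0 0 4 0.085"}}

```text
clock: 24.0
position: [0.5521, 0.2744, 0.1967]
tool_rot: [3.141, 0.0, -0.106]
force: [-0.0, 0.1, -0.1]
grip_width: 0.0849
finger_force: 0.0
```

Run:
```python
from w import *
s=observe();print(s["position"],s["tool_rot"],s["qpos"])
c=snap("w14")
h=cv2.cvtColor(c.img,cv2.COLOR_RGB2HSV).astype(int)
m=(h[...,1]>90)&(h[...,2]<115)
k=big(m[100:260,180:340])[0]+[180,100];print(cv2.boundingRect(k),cv2.minAreaRect(k))
go(.5513,.2728,.055,-6.6)
# griddle check from top cam: plate edges + bar
t=Cam("top");cv2.imwrite("pics/t14.png",t.img[:,:,::-1]);print(edges(t,.5026,-.2505,-2,.018))
```

```text
[0.55208615 0.27438774 0.19674023] [ 3.14077124e+00  2.91580835e-04 -1.05549692e-01] [-1.19751207  0.78814113  1.11304836  1.65489368 -0.7538148   1.19049877
 -1.57711025]
(245, 157, 33, 41) ((261.0, 177.0), (40.0, 32.0), 90.0)
shift [-0.001  -0.0005  0.1421] turn [0.06 0.   0.45] rows 3.4072872466667894 0.06332882130084716 q7 -1.58Traceback (most recent call last):
  File "<stdin>", line 9, in <module>
NameError: name 'edges' is not defined
```

{"api": "send_rows", "payload": {"plan": "0 0.0008 0.04 0 0 0.4 0.085;0 0.0008 0.08 0 0 0.4 0.085;0 0.0008 0.11 0 0 0.4 0.085;0 0.0008 0.13 0 0 0.4 0.085;0 0.0008 0.142 0 0 0.4 0.07;0 0.0008 0.142 0 0 0.4 0.05;0 0.0008 0.142 0 0 0.4 0.035;0 0.0008 0.142 0 0 0.4 0.02;0 0.0008 0.142 0 0 0.4 0.02;0 0.0008 0.142 0 0 0.4 0.02", "grip_force": 30}}

```text
clock: 24.93
position: [0.5536, 0.2731, 0.0575]
tool_rot: [-3.138, -0.002, -0.115]
force: [0.2, 4.7, 9.7]
grip_width: 0.0271
finger_force: 31.5
```

{"api": "send_rows", "payload": {"plan": "0 0 0 0 0 0 0.02;0 0 0 0 0 0 0.02;0 0 0 0 0 0 0.02"}}

```text
clock: 25.18
position: [0.5535, 0.2731, 0.0575]
tool_rot: [-3.138, -0.002, -0.115]
force: [1.1, 5.1, 9.4]
grip_width: 0.0278
finger_force: 31.1
```

{"api": "send_rows", "payload": {"plan": "0 0 0 0 0 -6 0.02;0 0 0 0 0 -12 0.02;0 0 0 0 0 -18 0.02;0 0 0 0 0 -24 0.02;0 0 0 0 0 -30 0.02;0 0 0 0 0 -36 0.02;0 0 0 0 0 -42 0.02;0 0 0 0 0 -48 0.02;0 0 0 0 0 -54 0.02;0 0 0 0 0 -60 0.02"}}

```text
clock: 26.02
position: [0.5529, 0.2747, 0.0574]
tool_rot: [-3.14, -0.005, 0.938]
force: [-1.6, 13.3, 7.2]
grip_width: 0.0273
finger_force: 30.4
```

{"api": "send_rows", "payload": {"plan": "0 0 0 0 0 -6 0.02;0 0 0 0 0 -12 0.02;0 0 0 0 0 -18 0.02;0 0 0 0 0 -24 0.02;0 0 0 0 0 -30 0.02;0 0 0 0 0 -36 0.02;0 0 0 0 0 -42 0.02;0 0 0 0 0 -48 0.02;0 0 0 0 0 -54 0.02;0 0 0 0 0 -60 0.02"}}

```text
clock: 26.85
position: [0.5511, 0.2748, 0.0574]
tool_rot: [3.141, -0.004, 1.986]
force: [-15.9, 13.0, 16.3]
grip_width: 0.0278
finger_force: 31.6
```

{"api": "send_rows", "payload": {"plan": "0 0 0 0 0 -6 0.02;0 0 0 0 0 -12 0.02;0 0 0 0 0 -18 0.02;0 0 0 0 0 -24 0.02;0 0 0 0 0 -30 0.02;0 0 0 0 0 -36 0.02;0 0 0 0 0 -42 0.02;0 0 0 0 0 -48 0.02;0 0 0 0 0 -54 0.02;0 0 0 0 0 -60 0.02"}}

```text
clock: 27.68
position: [0.55, 0.2733, 0.0574]
tool_rot: [3.14, -0.003, 3.033]
force: [-24.5, 6.2, 24.8]
grip_width: 0.0273
finger_force: 32.6
```

{"api": "send_rows", "payload": {"plan": "0 0 0 0 0 0 0.02;0 0 0 0 0 0 0.04;0 0 0 0 0 0 0.06;0 0 0 0 0 0 0.085;0 0 0 0 0 0 0.085;0 0 -0.03 0 0 0 0.085;0 0 -0.07 0 0 0 0.085;0 0 -0.11 0 0 0 0.085;0 0 -0.14 0 0 0 0.085;0 0 -0.14 0 0 0 0.085"}}

```text
clock: 28.52
position: [0.5551, 0.2722, 0.202]
tool_rot: [3.137, 0.007, 3.025]
force: [0.8, 0.4, 0.4]
grip_width: 0.0849
finger_force: 0.0
```

Run:
```python
from plate import *
s=observe();print(s["position"],s["tool_rot"],s["qpos"])
c=snap("w15");g=cv2.cvtColor(c.img,cv2.COLOR_RGB2HSV).astype(int)
o=g[...,1]<60   # unsaturated: rail/sheets vs wood
print("row35 S",g[35,150:380:8,1]);print("col260 S",g[:120:5,260,1]);print("col260 V",g[:120:5,260,2])
a=cv2.imread("pics/w10.png")[...,::-1].copy();h=cv2.cvtColor(a,cv2.COLOR_RGB2HSV).astype(int)
print("ref row35",h[35,150:380:8,1]);print("ref col",h[:120:5,260,1]);print("ref V",h[:120:5,260,2])
go(.4325,.2865,.19,83.4)
```

```text
[0.5551249  0.27223255 0.20198956] [3.13655779 0.00705501 3.02470871] [-0.68803075  0.50599228  0.19949501  1.62808003 -0.11354808  1.01017395
  1.00066474]
row35 S [  5 101  98  99 107 156   7   7   7   7   7   9  14  10  10   7   9  10
   9   7   6   7   6  13 111  98  99   7   5]
col260 S [108 108 156  53   7   7   7  10   6   7   7 148 124  96  96  96  96  95
  95  95  96 106 107 107]
col260 V [139 139 119  92 144 141 137  75 171 189 137 169 154 201 201 201 202 203
 203 203 204 149 148 148]
ref row35 [  6  99  97  97 157   9   7   7   5   5   6   7   7  10  10   7   7   7
   9   8   8   7   6 134  98  95 100   5   7]
ref col [109 107 153  64   7   7   7  10   6   7   6 119 150  94  95  95  95  97
  96  96  95 105 107 106]
ref V [145 145 122 104 145 142 138  76 166 190 137 157 167 206 207 206 206 206
 205 205 204 151 152 151]
shift [0.1225 0.0004 0.0083] turn [3.500e-01 6.000e-02 8.992e+01] rows 2.943468816407478 12.558743673863969 q7 1.0
```

The pixel rows match the first rail's image, so the second rail is at the front. Hover over it.

{"api": "send_rows", "payload": {"plan": "0.015 0 0 0 0 7 0.085;0.03 0 0 0 0 14 0.085;0.045 0 0 0 0 21 0.085;0.06 0 0 0 0 28 0.085;0.075 0 0 0 0 35 0.085;0.09 0 0 0 0 42 0.085;0.105 0 0 0 0 49 0.085;0.122 0.001 0 0 0 56 0.085;0.122 0.001 0 0 0 63 0.085;0.122 0.001 0.008 0 0 70 0.085"}}

```text
clock: 29.4
position: [0.4309, 0.2869, 0.1878]
tool_rot: [3.141, -0.0, 1.799]
force: [-0.1, -0.1, -0.0]
grip_width: 0.0848
finger_force: 0.0
```

{"api": "send_rows", "payload": {"plan": "0 0 0 0 0 7 0.085;0 0 0 0 0 14 0.085;0 0 0 0 0 20 0.085;0 0 0 0 0 20 0.085;0 0 0 0 0 20 0.085"}}

```text
clock: 29.82
position: [0.4311, 0.2864, 0.1869]
tool_rot: [-3.141, 0.001, 1.458]
force: [-0.8, 0.7, 0.8]
grip_width: 0.0851
finger_force: 0.0
```

Run:
```python
from w import *
s=observe();print(s["position"],s["tool_rot"])
c=snap("w16")
for n in("w11","w16"):
    h=cv2.cvtColor(cv2.imread(f"pics/{n}.png"),cv2.COLOR_BGR2HSV).astype(int)
    # bar: unsaturated region inside the wood
    m=(h[...,1]<40);m[:, :236]&=False;m[:,280:]=False;m[:80]=False;m[240:]=False
    k=big(m)[0];print(n,cv2.boundingRect(k),cv2.minAreaRect(k))
    print("V row175",h[175,236:282:1,2]);print("V col258",h[95:230:4,258,2])
```

```text
[0.43107704 0.28635491 0.18693826] [-3.14135692e+00  1.20775041e-03  1.45825351e+00]
w11 (242, 97, 32, 128) ((257.5, 160.5), (127.0, 31.0), 90.0)
V row175 [168 164 145 136 135 135 129 118 146 154 157 156 154 154 154 156 171 205
 207 207 207 206 206 207 208 206 204 204 202 195 207 209 207 208 206 205
 207 203 172 167 162 155 183 187 187 192]
V col258 [195 204 206 206 206 205 205 205 205 205 204 194 120 167 205 205 205 206
 206 206 206 207 206 207 206 206 206 203 203 203 203 204 201 189]
w16 (244, 92, 36, 131) ((261.3319091796875, 157.03466796875), (31.72247314453125, 129.5126190185547), 2.385944128036499)
V row175 [152 149 139 136 135 135 132 127 147 142 153 157 157 155 155 155 155 152
 158 197 206 207 207 207 207 208 208 208 206 205 203 197 189 206 208 207
 207 206 206 196 159 141 168 185 187 187]
V col258 [205 206 206 206 205 205 205 205 205 205 195 121 181 207 207 207 207 208
 208 207 207 207 208 208 208 207 200 204 205 205 205 205 194 203]
```

Second rail: tab centre about (261.5,170) px, turned 2.4° clockwise; correct and grip.

{"api": "send_rows", "payload": {"plan": "0.007 0.002 0.03 0 0 2.4 0.085;0.007 0.002 0.07 0 0 2.4 0.085;0.007 0.002 0.105 0 0 2.4 0.085;0.007 0.002 0.13 0 0 2.4 0.07;0.007 0.002 0.145 0 0 2.4 0.06;0.007 0.002 0.151 0 0 2.4 0.05;0.007 0.002 0.1535 0 0 2.4 0.04;0.007 0.002 0.1535 0 0 2.4 0.02;0.007 0.002 0.1535 0 0 2.4 0.003;0.007 0.002 0.1535 0 0 2.4 0.003", "grip_force": 100}}

```text
clock: 30.7
position: [0.4347, 0.2938, 0.0351]
tool_rot: [3.141, -0.001, 1.413]
force: [-0.7, -1.0, 2.9]
grip_width: 0.0096
finger_force: 97.8
```

{"api": "send_rows", "payload": {"plan": "0 0 0 0 0 0 0.003;0 0 0 0 0 0 0.003;0 0 0 0 0 0 0.003;0 0 -0.02 0 0 0 0.003;0 0 -0.045 0 0 0 0.003;0 0 -0.07 0 0 0 0.003;0 0 -0.095 0 0 0 0.003;0 0 -0.12 0 0 0 0.003;0 0 -0.12 0 0 0 0.003"}}

```text
clock: 31.45
position: [0.4358, 0.2944, 0.1585]
tool_rot: [3.138, -0.005, 1.413]
force: [1.1, 1.2, -1.8]
grip_width: 0.0094
finger_force: 98.5
```

Run:
```python
from w import *
s=observe();print(s["position"],s["tool_rot"],s["finger_force"],s["grip_width"])
go(.4985,-.3685,.16,-2)
```

```text
[0.43578444 0.29438826 0.15845106] [ 3.13811962 -0.00503936  1.41297024] 98.52407813072205 0.009392410622779977
shift [-0.6448  0.1661 -0.0042] turn [-5.000e-02 -3.800e-01  8.296e+01] rows 15.967630576665824 11.58622024930523 q7 -0.54
```

{"api": "send_rows", "payload": {"plan": "-0.03 0.008 0 0 0 0 0.003;-0.06 0.016 0 0 0 0 0.003;-0.1 0.026 0 0 0 0 0.003;-0.135 0.035 0 0 0 0 0.003;-0.17 0.044 0 0 0 0 0.003;-0.205 0.053 0 0 0 0 0.003;-0.24 0.062 0 0 0 0 0.003;-0.275 0.071 0 0 0 0 0.003;-0.31 0.08 0 0 0 0 0.003;-0.33 0.085 0 0 0 0 0.003"}}

```text
clock: 32.28
position: [0.466, -0.0496, 0.1543]
tool_rot: [3.141, 0.0, 1.41]
force: [-0.1, 0.4, -3.0]
grip_width: 0.0096
finger_force: 98.4
```

{"api": "send_rows", "payload": {"plan": "-0.03 0.008 0 0 0 7 0.003;-0.06 0.016 0 0 0 14 0.003;-0.09 0.024 0 0 0 21 0.003;-0.12 0.032 0 0 0 28 0.003;-0.15 0.04 0 0 0 35 0.003;-0.18 0.047 0 0 0 42 0.003;-0.21 0.054 0 0 0 49 0.003;-0.24 0.062 0 0 0 56 0.003;-0.27 0.07 0 0 0 63 0.003;-0.3 0.078 0 0 0 69 0.003"}}

```text
clock: 33.12
position: [0.4961, -0.3557, 0.1539]
tool_rot: [-3.141, -0.0, 0.203]
force: [0.7, 0.5, -1.6]
grip_width: 0.0095
finger_force: 98.4
```

Run:
```python
from w import *
s=observe();print(s["position"],s["tool_rot"],s["finger_force"],s["grip_width"])
go(.4988,-.3685,.16,-2)
```

```text
[ 0.49607872 -0.35569686  0.153883  ] [-3.14138518e+00 -2.43772043e-04  2.03122039e-01] 98.36926460266113 0.00953375657504166
shift [ 0.0001  0.0131 -0.0061] turn [-1.000e-02 -1.000e-02  1.364e+01] rows 0.34647378972097037 1.9047554835722083 q7 -0.3
```

{"api": "send_rows", "payload": {"plan": "0 0.0131 0 0 0 7 0.003;0 0.0131 0 0 0 13.6 0.003;0 0.0131 0 0 0 13.6 0.003;0 0.0131 0 0 0 13.6 0.003"}}

```text
clock: 33.45
position: [0.4986, -0.3669, 0.1536]
tool_rot: [-3.141, 0.001, -0.025]
force: [-0.4, 0.4, -1.4]
grip_width: 0.0096
finger_force: 98.4
```

Run:
```python
from rail import *
s=observe();print(s["position"],s["tool_rot"],s["finger_force"],s["grip_width"],s["force"])
c=snap("w17");print(edges(c,.5026,-.2505,-2,.018))
# held bar far end / sides in tool frame, bar top plane z = TCP+.0186
zt=s["position"][2]+.0186
g=cv2.cvtColor(c.img,cv2.COLOR_RGB2GRAY).astype(int)
print("row150",g[150,215:305]);print("row210",g[210,215:240],g[210,280:300]);print("col240",g[90:150:2,240],"col280",g[90:150:2,280])
# same for w12 reference
r=cv2.cvtColor(cv2.imread("pics/w12.png"),cv2.COLOR_BGR2GRAY).astype(int)
print("ref150",r[150,215:305]);print("refcol240",r[90:150:2,240],r[90:150:2,280])
go(.4988,-.3665,.0045,-2)
```

```text
[ 0.49862191 -0.36692245  0.15362875] [-3.14147840e+00  7.18769873e-04 -2.47652360e-02] 98.36751222610474 0.009601162947332388 [-0.3796963   0.42299081 -1.41711124]
{'x+': (41, np.float64(0.45), np.float64(0.0028)), 'x-': (40, np.float64(0.13), np.float64(0.0013)), 'y+': (41, np.float64(4.06), np.float64(-0.0013)), 'y-': (30, np.float64(-8.37), np.float64(-0.0093))}
row150 [112 112 112 113 112 113 113 112 112 112 113 113 113 114 136 194 208 209
 210 211 211 212 211 210 210 210 210 210 210 210 209 209 209 209 208 209
 208 208 207 206 207 207 208 209 210 209 209 208 206 206 205 206 206 206
 206 206 206 209 211 212 211 210 210 210 208 208 208 208 208 208 208 210
 205 183 160 170 174 176 176 175 173 171 169 167 167 168 170 170 169 169]
row210 [110 110 110 109 110 110 110 109 110 110 110 110 109 109 110 124 166 202
 210 212 214 214 214 213 212] [210 209 209 209 211 209 187 153 171 173 173 174 174 173 173 172 171 170
 170 170]
col240 [213 214 213 214 213 212 214 211 212 212 214 215 208 148 147 202 209 210
 209 210 210 210 210 210 210 210 210 210 210 210] col280 [212 212 214 214 214 212 213 211 212 212 213 214 209 148 147 200 208 208
 208 208 209 208 208 208 209 209 208 208 208 208]
ref150 [154 156 158 159 158 157 156 155 154 152 153 154 155 153 183 192 192 194
 194 195 196 196 195 195 194 194 195 194 194 193 193 193 193 193 193 193
 192 192 191 190 191 193 193 193 194 193 192 191 190 189 189 189 191 190
 190 190 191 193 195 195 195 194 194 193 192 193 192 192 192 192 193 193
 187 158 110 101 101 102 101 101 101 102 101 102 101 101 101 102 101 101]
refcol240 [194 193 195 191 191 192 196 194 194 197 197 194 186 132 135 189 194 194
 194 194 194 194 194 194 194 194 194 195 194 195] [104 103 105 101  90  90  96  94  93  83  76  80  88 126 138 188 178 190
 193 193 193 193 193 193 193 192 192 192 192 192]
shift [ 1.000e-04 -1.000e-04  1.493e-01] turn [-0.02  0.02  0.64] rows 3.580515733257349 0.08962096958167048 q7 -0.47
```

{"api": "send_rows", "payload": {"plan": "0 0 0.03 0 0 0.6 0.003;0 0 0.06 0 0 0.6 0.003;0 0 0.09 0 0 0.6 0.003;0 0 0.115 0 0 0.6 0.003;0 0 0.13 0 0 0.6 0.003;0 0 0.138 0 0 0.6 0.003;0 0 0.143 0 0 0.6 0.003;0 0 0.146 0 0 0.6 0.003;0 0 0.148 0 0 0.6 0.003;0 0 0.148 0 0 0.6 0.003"}}

```text
clock: 34.33
position: [0.4991, -0.3675, 0.0066]
tool_rot: [3.141, -0.001, -0.039]
force: [-0.1, -0.8, -2.4]
grip_width: 0.0095
finger_force: 98.4
```

{"api": "send_rows", "payload": {"plan": "0 -0.001 0 0 0 0 0.003;0 -0.002 0 0 0 0 0.003;0 -0.003 0 0 0 0 0.003;0 -0.004 0 0 0 0 0.003;0 -0.004 0 0 0 0 0.003"}}

```text
clock: 34.75
position: [0.4991, -0.3631, 0.0062]
tool_rot: [-3.142, -0.0, -0.039]
force: [-0.1, -0.4, -1.4]
grip_width: 0.0097
finger_force: 98.4
```

{"api": "send_rows", "payload": {"plan": "0 -0.001 0 0 0 0 0.003;0 -0.001 0 0 0 0 0.003"}}

```text
clock: 34.92
position: [0.499, -0.3622, 0.006]
tool_rot: [-3.142, 0.0, -0.039]
force: [-0.3, -0.0, -2.3]
grip_width: 0.0095
finger_force: 98.4
```

{"api": "send_rows", "payload": {"plan": "0 -0.001 0 0 0 0 0.003;0 -0.001 0 0 0 0 0.003"}}

```text
clock: 35.08
position: [0.499, -0.3612, 0.006]
tool_rot: [-3.142, 0.0, -0.039]
force: [-0.1, 0.7, -2.1]
grip_width: 0.0096
finger_force: 98.4
```

{"api": "send_rows", "payload": {"plan": "0 -0.001 0 0 0 0 0.003;0 -0.001 0 0 0 0 0.003"}}

```text
clock: 35.25
position: [0.499, -0.3605, 0.006]
tool_rot: [3.141, -0.0, -0.039]
force: [0.3, -1.2, -2.0]
grip_width: 0.0096
finger_force: 98.4
```

{"api": "send_rows", "payload": {"plan": "0 -0.001 0 0 0 0 0.003;0 -0.001 0 0 0 0 0.003"}}

```text
clock: 35.42
position: [0.499, -0.3602, 0.0062]
tool_rot: [3.14, -0.0, -0.039]
force: [0.3, -4.4, -3.1]
grip_width: 0.0097
finger_force: 98.3
```

{"api": "send_rows", "payload": {"plan": "0 -0.0005 0.001 0 0 0 0.003;0 -0.0005 0.0015 0 0 0 0.003;0 -0.0005 0.0015 0 0 0 0.003"}}

```text
clock: 35.67
position: [0.4991, -0.3602, 0.0051]
tool_rot: [3.139, -0.001, -0.04]
force: [-2.4, -4.9, 3.7]
grip_width: 0.0097
finger_force: 99.3
```

{"api": "send_rows", "payload": {"plan": "0 0 0.0008 0 0 0 0.003;0 0 0.0008 0 0 0 0.003"}}

```text
clock: 35.83
position: [0.4991, -0.3602, 0.0051]
tool_rot: [3.14, -0.001, -0.04]
force: [-4.4, -0.6, 19.0]
grip_width: 0.0097
finger_force: 101.4
```

On the counter (19 N up). Release and rise.

{"api": "send_rows", "payload": {"plan": "0 0 0 0 0 0 0.02;0 0 0 0 0 0 0.03;0 0 0 0 0 0 0.04;0 0 0 0 0 0 0.05;0 0 0 0 0 0 0.05;0 0 0 0 0 0 0.05;0 0 -0.03 0 0 0 0.05;0 0 -0.06 0 0 0 0.06;0 0 -0.1 0 0 0 0.085;0 0 -0.14 0 0 0 0.085"}}

```text
clock: 36.67
position: [0.4984, -0.3586, 0.1449]
tool_rot: [-3.141, 0.001, -0.04]
force: [0.8, -0.1, 1.3]
grip_width: 0.0818
finger_force: 0.0
```

{"api": "send_rows", "payload": {"plan": "0 -0.03 -0.02 0 0 0 0.085;0 -0.06 -0.04 0 0 0 0.085;-0.02 -0.09 -0.06 0 0 0 0.085;-0.03 -0.11 -0.08 0 0 0 0.085;-0.03 -0.11 -0.1 0 0 0 0.085;-0.03 -0.11 -0.1 0 0 0 0.085"}}

```text
clock: 37.17
position: [0.4744, -0.2472, 0.2468]
tool_rot: [3.142, -0.004, -0.038]
force: [-0.1, -0.6, -0.2]
grip_width: 0.0846
finger_force: 0.0
```

```bash
cat > final.py <<'E'
from plate import *
def prof(c,x0,y0,yaw):
    Rz=R.from_euler("z",yaw,degrees=True).as_matrix()[:2,:2]
    hsv=c.img.astype(np.float32)
    g=cv2.cvtColor(c.img,cv2.COLOR_RGB2GRAY)
    def smp(P,z):
        p=c.pr(np.c_[np.asarray(P)@Rz.T+[x0,y0],np.full(len(P),z)]).astype(np.float32)
        return cv2.remap(g,p[:,0].reshape(1,-1),p[:,1].reshape(1,-1),1)[0]
    for sd in(1,-1):
        for x in(-.05,.05):
            y=np.arange(.09,.136,.001);print(sd,x,smp(np.c_[np.full(len(y),x),sd*y],.022))
        x=np.arange(-.08,.081,.002);print("ends",sd,smp(np.c_[x,np.full(len(x),sd*.12)],.022))
E
python3 - <<'E'
from final import *
s=observe();print(s["position"],s["tool_rot"])
c=snap("w18");print(edges(c,.5026,-.2505,-2,.018));prof(c,.5026,-.2505,-2)
print("green",rect(c,(.33,.68,-.1,.1),.026,lambda h:(abs(h[...,0]-65)<15)&(h[...,1]>120)))
E
```

```text
[ 0.47439387 -0.2471868   0.24678319] [ 3.14153581 -0.00394605 -0.03759543]
{'x+': (41, np.float64(0.09), np.float64(0.0025)), 'x-': (39, np.float64(2.9), np.float64(-0.0031)), 'y+': (41, np.float64(2.46), np.float64(-0.0038)), 'y-': (39, np.float64(-0.17), np.float64(0.0093))}
1 -0.05 [111 110 110 110 110 112 133 180 203 207 208 209 210 210 209 207 207 207
 206 205 205 207 208 207 207 208 208 208 208 209 210 210 209 210 211 208
 204 201 205 207 207 207 207 206 206 206 206]
1 0.05 [108 107 108 107 106 108 137 183 203 206 206 206 206 207 208 204 203 202
 202 202 203 206 205 204 203 204 205 205 204 205 205 206 206 206 205 202
 199 199 204 205 204 204 204 205 205 205 205]
ends 1 [210 210 209 210 207 194 194 203 210 210 211 210 210 210 210 210 210 210
 210 210 210 210 197 200 209 208 207 207 207 208 208 208 208 208 207 208
 207 207 207 207 207 207 207 207 207 206 206 206 206 205 179 173 205 207
 207 207 207 206 206 206 206 206 206 206 205 205 206 206 206 206 206 204
 201 205 205 205 205 203 204 202 205]
-1 -0.05 [115 116 119 129 164 192 206 207 206 206 206 206 206 205 205 205 204 204
 205 204 203 201 202 202 203 204 205 207 207 207 206 205 205 204 199 201
 202 202 203 203 202 202 203 203 202 201 196]
-1 0.05 [107 107 108 114 140 187 203 206 206 207 206 206 205 205 205 205 204 203
 204 204 203 202 201 201 201 202 204 206 205 204 203 204 204 203 192 201
 206 208 208 208 208 208 208 208 208 208 203]
ends -1 [204 203 204 204 202 198 196 201 205 205 205 206 205 205 205 206 206 206
 207 207 207 207 205 198 206 207 207 208 208 208 207 207 207 207 207 207
 207 207 207 207 207 207 207 207 207 206 206 207 206 184 176 182 205 205
 204 204 204 204 204 204 204 204 204 204 204 203 204 204 204 203 198 192
 198 208 208 206 206 208 209 206 207]
green [0.5343, -0.0088, 0.1072, 0.0299, np.float64(-2.32)]
```

Both bars show 30 mm wide bands directly against the plate (.095–.126 m), parallel within 0.003 rad, centred within 3 mm. One last top-camera check of the scraper, then hand in.

Run:
```python
from plate import *
for n in("top","scene"):
    t=snap("fin"+n,n);print(n,"green",rect(t,(.33,.68,-.1,.1),.026,lambda h:(abs(h[...,0]-65)<15)&(h[...,1]>120)))
g=rect(Cam("top"),(.33,.68,-.1,.1),.026,lambda h:(abs(h[...,0]-65)<15)&(h[...,1]>120))
s=observe();print(s["force"],s["clock"])
if abs(g[0]-.532)<.015 and abs(g[1]-.001)<.015 and abs(g[4])<10: print(bot.job_done())
```

```text
top green [0.5331, -0.0021, 0.1045, 0.0183, np.float64(-2.35)]
scene green [0.5374, 0.0025, 0.1053, 0.0239, np.float64(-2.08)]
[ 4.88595862e-01 -8.12570736e-01 -8.06973197e-04] 37.3667
the job is handed in; nothing more can be done
None
```

I handed the job in at about 37 s: the scraper lies flat along the middle of the tray, and the two rails the stand held, both short, sit upright against the griddle's two short edges, centred within about 3 mm; no verdict came back.

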